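Tip the scoop of caps onto the counting scale

TASK

Turn the scoop of bottle caps over, mouth flat down in the middle of the scale's pan and with all five caps under it, without spilling any. Then lift the scoop straight up, still upside down, until it is well clear (at least 6 cm) so the caps stay behind in the pan, and lay the empty scoop back on its rest as it lay before. Do not disturb the label roll, the tape roll or the bottle.

Things in the scene. Friction and masses are not known exactly. Their poses are not given: they have to be found in the camera images.
- scoop_grip (a point): Centre of the bar handle of a white plastic scoop (cup size: see scoop_mouth), (-87.1, 0, -36.8) mm from the outer centre of the cup's base. Scoop axes: z from base to mouth, y across. The bar, 16 mm thick along y, 26 mm wide, runs straight from the base's edge (-44, 0, 2) mm through this point and 37 mm past it. Pinch it across y, fingers along the bar towards the cup.
- scoop_mouth (a point): Centre of the scoop's mouth, 86 mm from its base; axes as scoop_grip. The cup is 92 (x) by 114 (y) by 86 (z) mm, walls 4 mm; a lip 3.5 mm high along the +x rim holds caps flat on that wall until the mouth is some 60 degrees below level, if y stays level. It starts on its rest, +x wall down, mouth away from the robot and 6 degrees up, handle up and back. The bar is 48 degrees from vertical then and when upside down. About 160 g.
- rest_mouth (a point): Where scoop_mouth is when the scoop lies on its rest, 80 mm above the counter. Axes: z up, x level the way the mouth looks, y left. The rest is a fixed low steel stand, 124 x 136 mm: a ledge rising 6 degrees towards +x, a 16 mm high stop 9 mm behind the scoop's base, flared cheeks 16 mm high about 5 mm beside it. The scoop lifts off upward.
- pan (a point): Centre of the floor of the square steel pan on a fixed grey counting scale, 46 mm above the counter; z up, -x towards the side with the display. The pan's floor is 192 mm along x by 200 mm along y inside a rim that stands 8 mm above it. The scale is 236 x 212 mm.
- cap_1: Black screw cap, 33 mm across and 19 mm high, 12 g; one of five alike that lie loose in the scoop, at first flat side by side on its +x wall in two rows. Origin at the centre of its open or lower face, z along its axis.
- cap_2: Black screw cap, 33 mm across and 19 mm high, 12 g; one of five alike that lie loose in the scoop, at first flat side by side on its +x wall in two rows. Origin at the centre of its open or lower face, z along its axis.
- cap_3: Black screw cap, 33 mm across and 19 mm high, 12 g; one of five alike that lie loose in the scoop, at first flat side by side on its +x wall in two rows. Origin at the centre of its open or lower face, z along its axis.
- cap_4: Black screw cap, 33 mm across and 19 mm high, 12 g; one of five alike that lie loose in the scoop, at first flat side by side on its +x wall in two rows. Origin at the centre of its open or lower face, z along its axis.
- cap_5: Black screw cap, 33 mm across and 19 mm high, 12 g; one of five alike that lie loose in the scoop, at first flat side by side on its +x wall in two rows. Origin at the centre of its open or lower face, z along its axis.
- label_roll: Bystander: roll of white labels, 82 mm across, 38 mm high, standing on the counter; origin at the centre of its underside.
- tape_roll: Bystander: roll of tan tape lying on the counter, 98 mm across, 25 mm high; origin at the centre of its underside.
- bottle: Bystander: filled glass bottle, 77 mm across and 222 mm high, standing behind the work to the right of the rest; origin at the centre of its underside.

How it is judged:
By the outcome, as a careful person would: the job done as asked, in the order asked, and still so for the second after the job is handed in, with the robot touching nothing.
It also fails if it takes over 72 s, if anything falls off the work surface, if the arm or the gripper's body presses on something with over 40 N, if the wrist force passes 120 N, or if a joint passes its speed limit or range.

ROBOT

A 6-joint arm with a two-finger parallel gripper is mounted at the origin on a cart in front of the work surface, level with it; the furniture and walls round the work are solid. World frame = base frame: x ahead of the robot, y to its left, z up, the work surface at z = 0. Lengths are in m, angles in rad, forces in N, time in s.
With the tool pointing down it reaches from about 0.35 to 0.775 m from the base axis. Payload 7.3 kg.
Tool frame: the origin (TCP) lies on the centre line of the jaws, within the pads' length; the fingertips stand ctrl.tip_reach ahead of it and the grasp point (between the pads) lies 6 mm ahead of it (ctrl.tip_reach is the distance from the TCP to the fingertips, in m); z points along the fingers, x is the direction in which the jaws open and shut, and the axes are right-handed (so a half turn about z gives the same grasp; the last joint's range is limited). The gripper opens to 92 mm and grips with 3 to 60 N. Pads are 19 mm wide; open, the fingers measure 130 mm over their backs; the gripper's body (75 mm by 190 mm) begins 47 mm behind the grasp point.
Start: joints at [-1.426, 0.342, 1.524, -0, 1.275, -0.146], TCP at [0.151, -0.503, 0.252] pointing down, gripper open.
Joint ranges: [-2.53, 2.53], [-0.77, 2.02], [0.04, 2.7], [-1, 4.14], [0.28, 2.66], [-3.11, 3.11]. Speed limits (rad/s): [2.57, 2.57, 3.14, 3.14, 3.14, 3.14].

INTERFACE

Orientations are given as a 3x3 rotation matrix whose columns are the frame's x, y, z axes.
In Python, from rig import observe, eyes, hand_in, ctrl gives the robot as it stands.
- The arm moves only by the tool servo_tool, never from a script. Its argument "motion" is a list that holds one entry, the list of rows, each a list of 7 numbers: the shift along the world's x, y, z in m, then the turn, a rotation vector about the world's x, y, z in degrees, then the closure in counts, from 0 (fully open) to 255 (shut). In form: [[[tx, ty, tz, wx, wy, wz, gripper], ...]]. A call has 1 to 20 rows; each row shifts and turns the commanded pose from where the row before left it; what a row does not reach is not made up. A row lasts 1/10 s, in which the tool goes at most 50 mm and 8.59 degrees, less where a joint would pass 70% of its speed; a pose out of reach is approached as far as the arm can. A call with a gripper value outside its range is refused whole. The fingers move at their own pace and stop on an object; "grip_force" is the grip in N (left out, the last holds). Time passes only in rows, so rows that do not move let the fingers close. It gives the time, the measured TCP pose, the force and the opening at its end, in the units of the state.
- observe(): the state, without advancing time (a new reading comes with each control period).
- eyes.read_camera(name): name is "side" or "top" or "wrist"; returns the picture (400x640x3 uint8, blue, green, red); there is no depth.
- eyes.get_calibration(name): a dict with "mtx" (3x3 intrinsics, pixels), "k1" (the pictures are not rectified: a ray, as slopes to the right and down, at radius r is drawn at 1 + k1 r^2 times it, then the intrinsics apply), "world_from_camera" (4x4, takes a point from camera to world coordinates). Camera axes: x right, y down, z forward; pixel columns grow to the right and rows downward; lengths in m; the calibration is good to about 2 mm. A picture is of the moment at which its call begins: read the wrist's pose just before it. get_calibration takes no time and is no camera call; for the wrist camera it gives the pose at the moment of the call.
- hand_in(): hands the job in, once; it reports no verdict.
The state is a dict: "time": time; "qpos": joint angles; "joint_velocities": joint speeds; "joint_torque": joint torques, N m; "position": TCP position; "eef_rot": TCP orientation; "wrist_force": force on the tool from outside, world axes, zero at the start; "torque": the same for the moment, N m; "finger_gap": finger opening in m.
Only numpy, scipy, OpenCV 4.12 (cv2) and the standard library are available. Lean on these libraries where they do the work, as an engineer would, in place of code of your own. Each camera call takes 0.05 s, during which the arm holds its last target. There are 200 camera calls.

## Working session

There is one attempt and no reset: what is moved stays moved. The work goes in short steps, Python scripts to look and compute and a tool call to move; the robot and the scene stay as the last step left them, time stands still between calls to the robot, and variables do not carry over. Pictures are saved under pics/ and viewed, about 8 in all and at most 12, crops included, and the job is handed in when it is done.

Besides the shell and the picture viewer there is one more tool, called after ">>>" as a command line: name --argument value ..., lists and objects as JSON in quotes. servo_tool: Moves the arm, as the interface text tells. Its arguments: {"type":"object","properties":{"motion":{"type":"array","items":{"type":"array","items":{"type":"array","items":{"type":"number"}}}},"grip_force":{"type":"number"}},"required":["motion"]}

```bash
mkdir -p pics; ls; python3 - <<'E'
from rig import observe, eyes, ctrl
import cv2, numpy as np
np.set_printoptions(precision=4,suppress=True)
print(ctrl.tip_reach)
s=observe(); print(s)
for n in("side","top"):
    cv2.imwrite(f"pics/{n}0.png",eyes.read_camera(n)); print(n,eyes.get_calibration(n))
E
```

```text
pics
0.025
{'time': 0.0, 'qpos': array([-1.426 ,  0.3427,  1.525 ,  0.    ,  1.2754, -0.146 ]), 'joint_velocities': array([ 0.0013, -0.0005,  0.0001,  0.    ,  0.0007, -0.0002]), 'joint_torque': array([ -0.0018, -43.1241, -24.4229,   0.0715,   0.0557,  -0.0001]), 'position': array([ 0.1505, -0.5026,  0.251 ]), 'eef_rot': array([[ 0.2867, -0.958 , -0.0002],
       [-0.958 , -0.2867,  0.0015],
       [-0.0015, -0.0002, -1.    ]]), 'wrist_force': array([ 0.4397,  0.1941, -0.5751]), 'torque': array([ 0.0129, -0.0201, -0.015 ]), 'finger_gap': 0.09179722735110277}
side {'mtx': array([[470.36  ,   0.    , 320.5039],
       [  0.    , 470.36  , 199.1123],
       [  0.    ,   0.    ,   1.    ]]), 'k1': -0.0921193896409766, 'world_from_camera': array([[ 0.9959, -0.0305,  0.0852,  0.4983],
       [-0.0896, -0.464 ,  0.8813, -1.2331],
       [ 0.0127, -0.8853, -0.4648,  0.6452],
       [ 0.    ,  0.    ,  0.    ,  1.    ]])}
top {'mtx': array([[516.8907,   0.    , 313.1103],
       [  0.    , 516.8907, 195.4692],
       [  0.    ,   0.    ,   1.    ]]), 'k1': -0.12934528227347444, 'world_from_camera': array([[-0.0248, -0.9967,  0.0777,  0.4745],
       [-0.9997,  0.0241, -0.0097, -0.2206],
       [ 0.0078, -0.078 , -0.9969,  1.4499],
       [ 0.    ,  0.    ,  0.    ,  1.    ]])}
```

View pics/side0.png

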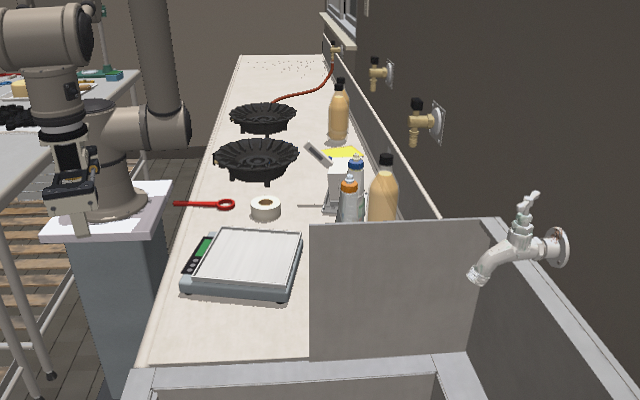

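View pics/top0.png

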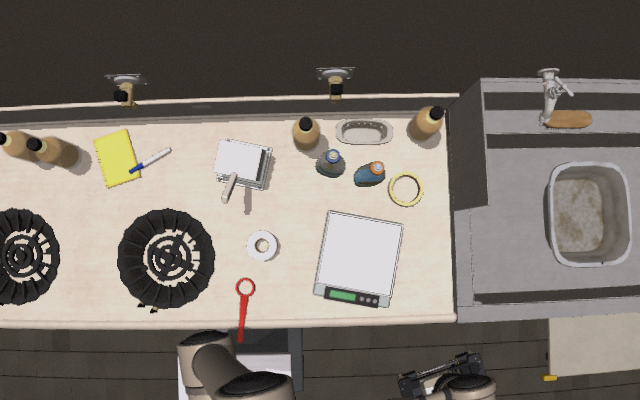

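The views show the scoop on its rest at top (242,160), with the handle towards (228,198). The scale is at top (358,258) with its display towards the robot, the label roll at (262,246), the tape at (405,189), and the bottle at (306,132). Next I'll segment and measure.

```bash
cat > h.py <<'E'
import cv2, numpy as np
from rig import observe, eyes, ctrl
np.set_printoptions(precision=4,suppress=True)
def ray(c,p):
    m=c["mtx"]; d=np.array([[c["k1"],0,0,0,0]]).astype(float)
    n=cv2.undistortPoints(np.array([[p]],float),m,d)[0,0]
    T=c["world_from_camera"]; return T[:3,3],T[:3,:3]@np.array([n[0],n[1],1.])
def onplane(c,p,z):
    o,d=ray(c,p); return o+d*(z-o[2])/d[2]
def cross(c1,p1,c2,p2):
    o1,d1=ray(c1,p1);o2,d2=ray(c2,p2)
    s=np.linalg.lstsq(np.c_[d1,-d2],o2-o1,rcond=None)[0]
    a,b=o1+d1*s[0],o2+d2*s[1]; return (a+b)/2,np.linalg.norm(a-b)
def project(c,P):
    T=np.linalg.inv(c["world_from_camera"]); q=T[:3,:3]@P+T[:3,3]
    return cv2.projectPoints(q.reshape(1,1,3),np.zeros(3),np.zeros(3),c["mtx"],np.array([c["k1"],0,0,0,0.]))[0][0,0]
E
python3 - <<'E'
from h import *
im=cv2.imread("pics/top0.png")
a=cv2.resize(im[110:220,190:300],None,fx=5,fy=5,interpolation=cv2.INTER_CUBIC)
b=cv2.resize(im[200:320,300:420],None,fx=2,fy=2)
c=cv2.imread("pics/side0.png")[130:220,290:400]
c=cv2.resize(c,None,fx=2.2,fy=2.2,interpolation=cv2.INTER_CUBIC)
o=np.zeros((600,800,3),np.uint8); o[:550,:550]=a; o[:240,555:795]=b; o[250:250+c.shape[0],555:555+c.shape[1]]=c
cv2.imwrite("pics/crop1.png",o)
E
```

```text
(no output)
```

View pics/crop1.png

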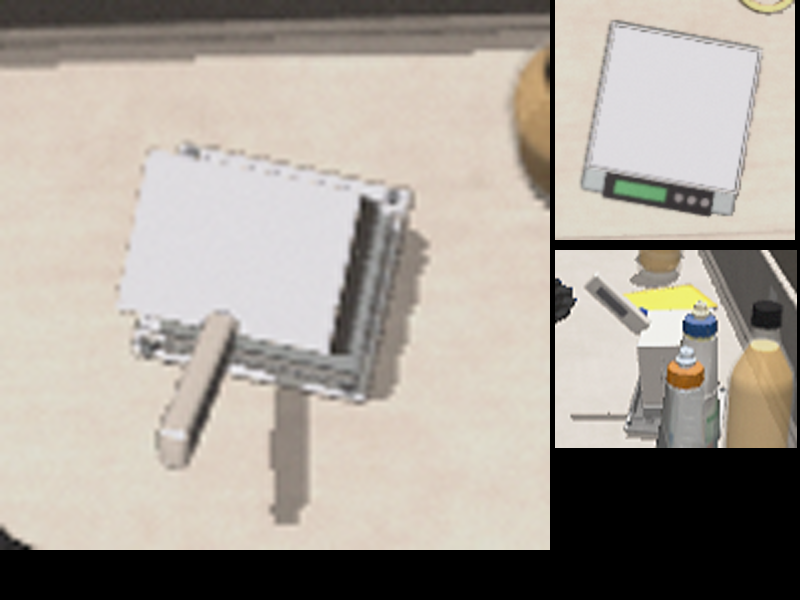

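```bash
python3 - <<'E'
from h import *
im=cv2.imread("pics/top0.png"); t=eyes.get_calibration("top"); s=eyes.get_calibration("side")
k=lambda x,y:(190+x/5-.4,110+y/5-.4)
f=[onplane(t,k(*p),.1257) for p in((150,150),(365,195))]; b=[onplane(t,k(*p),.1167) for p in((120,308),(330,352))]
print("front w",np.linalg.norm(f[0]-f[1]),"back",np.linalg.norm(b[0]-b[1]),"len",[np.linalg.norm(f[i]-b[i]) for i in(0,1)])
F=sum(f)/2;B=sum(b)/2
m1=(F-B)[:2];e=(f[0]-f[1]+b[0]-b[1])[:2]; m2=np.array([e[1],-e[0]])
print("yaw",np.degrees([np.arctan2(*m1[::-1]),np.arctan2(*m2[::-1])]))
for y in [(np.arctan2(*m1[::-1])+np.arctan2(*m2[::-1]))/2]:
    m=np.array([np.cos(y),np.sin(y),0])
    c=((F+B)/2); # wall centre: 43mm behind the mouth, 46 above
    M=c+m*(.043*np.cos(.1047)+.046*np.sin(.1047)); M[2]=.08; G=M-m*.1312;G[2]=.1538
    print("mouth",M,"front est",F+m*.0048,"grip",G,"yaw",np.degrees(y), "bar end pred px",project(t,G+.037*np.array([-.743*m[0],-.743*m[1],.669])), project(s,G+.037*np.array([-.743*m[0],-.743*m[1],.669])))
# bar end from both views: crop side (595,285)
ps=(290+(597-555)/2.2-.3,130+(283-250)/2.2-.3); pt=k(173,447); print("bar end",ps,pt,cross(t,pt,s,ps))
# pan
q=lambda x,y:(300+(x-555)/2-.25,200+y/2-.25)
P=[onplane(t,q(*p),.054) for p in((612,22),(761,47),(738,192),(588,167))]
print("pan",P,sum(P)/4,[np.linalg.norm(P[i]-P[i-1]) for i in range(4)])
print("pan yaw",np.degrees(np.arctan2(*((P[0]+P[1]-P[2]-P[3])[:2][::-1]))))
for n,p,z in(("label",(262,246),.038),("tape",(405.5,189.5),.025),("bottle",(306,122),.222)): print(n,onplane(t,p,z))
E
```

```text
front w 0.11501752005338005 back 0.11247711588043731 len [np.float64(0.08374962591308903), np.float64(0.08341873171209488)]
yaw [-13.2689 -13.3578]
mouth [ 0.7219 -0.0511  0.08  ] front est [ 0.7208 -0.0508  0.1257] grip [ 0.5943 -0.0209  0.1538] yaw -13.313356163891365 bar end pred px [224.8301 200.0565] [303.7899 143.1955]
bar end (308.79090909090905, 144.7) (224.2, 199.0) (array([ 0.5761, -0.0123,  0.1726]), np.float64(0.010892252356807993))
pan [array([ 0.5409, -0.2741,  0.054 ]), array([ 0.5019, -0.4755,  0.054 ]), array([ 0.3075, -0.4379,  0.054 ]), array([ 0.3469, -0.2368,  0.054 ])] [ 0.4243 -0.3561  0.054 ] [np.float64(0.19754386204462324), np.float64(0.205088795674459), np.float64(0.1979983188779989), np.float64(0.20489577144420126)]
pan yaw -10.921580825156894
label [ 0.4499 -0.0918  0.038 ]
tape [ 0.596 -0.492  0.025]
bottle [ 0.7486 -0.2198  0.222 ]
```

Heights, sizes and both views agree to within a few mm. First a dry run of the upside-down pose over the pan with the gripper empty, to check reach.

```bash
cat >> h.py <<'E'
from scipy.spatial.transform import Rotation as Ro
def toolR(az,tilt,flip=-1):
    """tool in the scoop's plane: az = mouth heading m (deg); tilt = deg from down towards +m; tool x = flip*left"""
    a=np.radians(az);b=np.radians(tilt)
    m=np.array([np.cos(a),np.sin(a),0]);l=np.array([-m[1],m[0],0])
    z=m*np.sin(b)-np.array([0,0,np.cos(b)]); x=flip*l
    return np.c_[x,np.cross(z,x),z]
def step(P,R,grasp=None,n=None):
    s=observe(); g=np.array(P)-.006*R[:,2]
    w=np.degrees(Ro.from_matrix(R@s["eef_rot"].T).as_rotvec()); d=g-s["position"]
    n=n or int(np.ceil(max(np.linalg.norm(w)/8,np.linalg.norm(d)/.04)))
    print("n",n,"total",d,w,"per row",np.r_[d/n,w/n])
E
python3 -c "
from h import *
step((.441,-.270,.23),toolR(79,-48))"
```

```text
n 10 total [ 0.2913  0.237  -0.0171] [-37.364   33.7386  58.5326] per row [ 0.0291  0.0237 -0.0017 -3.7364  3.3739  5.8533]
```

>>> servo_tool --motion '[[[0.029,0.0237,0,-3.74,3.37,5.85,0],[0.029,0.0237,0,-3.74,3.37,5.85,0],[0.029,0.0237,0,-3.74,3.37,5.85,0],[0.029,0.0237,0,-3.74,3.37,5.85,0],[0.029,0.0237,0,-3.74,3.37,5.85,0],[0.029,0.0237,0,-3.74,3.37,5.85,0],[0.029,0.0237,0,-3.74,3.37,5.85,0],[0.029,0.0237,0,-3.74,3.37,5.85,0],[0.029,0.0237,0,-3.74,3.37,5.85,0],[0.029,0.0237,0,-3.74,3.37,5.85,0],[0,0,0,0,0,0,0],[0,0,0,0,0,0,0]]]'

```text
time: 1.3
position: [0.4408, -0.2651, 0.251]
eef_rot: [[0.982, -0.127, -0.14], [-0.189, -0.657, -0.73], [0.001, 0.743, -0.67]]
wrist_force: [0.1, 0.5, 0.5]
finger_gap: 0.0918
```

```bash
python3 -c "
from h import *
s=observe();print(s['time'],s['position'],s['qpos'],s['wrist_force']);print(s['eef_rot'],toolR(79,-48))
step((.441,-.270,.165),toolR(79,-48))"
```

```text
1.3 [ 0.4408 -0.2651  0.251 ] [-0.2643  0.3763  1.773  -0.9497  1.1453  0.4119] [0.0767 0.5146 0.4972]
[[ 0.9821 -0.1266 -0.1397]
 [-0.1885 -0.6574 -0.7296]
 [ 0.0006  0.7428 -0.6695]] [[ 0.9816 -0.1277 -0.1418]
 [-0.1908 -0.6568 -0.7295]
 [-0.      0.7431 -0.6691]]
n 3 total [ 0.001  -0.0006 -0.082 ] [-0.0221  0.0365 -0.1332] per row [ 0.0003 -0.0002 -0.0273 -0.0074  0.0122 -0.0444]
```

Reachable, but joint 4 (-0.95) is close to its limit of -1. I'll try heading 50° at the final height.

```bash
python3 -c "
from h import *
step((.480,-.289,.170),toolR(50,-48),n=5)"
```

```text
n 5 total [ 0.0421 -0.0205 -0.077 ] [ -0.0124   0.0413 -29.1332] per row [ 0.0084 -0.0041 -0.0154 -0.0025  0.0083 -5.8266]
```

>>> servo_tool --motion '[[[0.0084,-0.0041,-0.0154,0,0,-5.83,0],[0.0084,-0.0041,-0.0154,0,0,-5.83,0],[0.0084,-0.0041,-0.0154,0,0,-5.83,0],[0.0084,-0.0041,-0.0154,0,0,-5.83,0],[0.0084,-0.0041,-0.0154,0,0,-5.83,0],[0,0,0,0,0,0,0]]]'

```text
time: 1.9
position: [0.4819, -0.289, 0.1723]
eef_rot: [[0.761, -0.434, -0.482], [-0.649, -0.509, -0.565], [-0.0, 0.743, -0.669]]
wrist_force: [0.1, 0.2, -0.1]
finger_gap: 0.0919
```

```bash
python3 -c "
from h import *
s=observe();print(s['time'],s['position'],s['qpos'],s['wrist_force']);print(s['eef_rot'],toolR(50,-48))
R=toolR(-13.3,48); z=R[:,2]
step((.594,-.021,.154)-.09*z,R)"
```

```text
1.9 [ 0.4819 -0.289   0.1723] [-0.3158  0.7127  1.4062 -0.7631  1.4635  0.6532] [ 0.1346  0.1807 -0.1203]
[[ 0.7609 -0.4339 -0.4824]
 [-0.6489 -0.5093 -0.5653]
 [-0.0004  0.7432 -0.6691]] [[ 0.766  -0.4301 -0.4777]
 [-0.6428 -0.5126 -0.5693]
 [-0.      0.7431 -0.6691]]
n 14 total [0.0427 0.2844 0.0459] [ 31.0584 -94.9569 -46.912 ] per row [ 0.003   0.0203  0.0033  2.2185 -6.7826 -3.3509]
```

>>> servo_tool --motion '[[[0.003,0.0203,0.0086,2.22,-6.78,-3.35,0],[0.003,0.0203,0.0086,2.22,-6.78,-3.35,0],[0.003,0.0203,0.0086,2.22,-6.78,-3.35,0],[0.003,0.0203,0.0086,2.22,-6.78,-3.35,0],[0.003,0.0203,0.0086,2.22,-6.78,-3.35,0],[0.003,0.0203,0.0086,2.22,-6.78,-3.35,0],[0.003,0.0203,0.0086,2.22,-6.78,-3.35,0],[0.003,0.0203,-0.002,2.22,-6.78,-3.35,0],[0.003,0.0203,-0.002,2.22,-6.78,-3.35,0],[0.003,0.0203,-0.002,2.22,-6.78,-3.35,0],[0.003,0.0203,-0.002,2.22,-6.78,-3.35,0],[0.003,0.0203,-0.002,2.22,-6.78,-3.35,0],[0.003,0.0203,-0.002,2.22,-6.78,-3.35,0],[0.003,0.0203,-0.002,2.22,-6.78,-3.35,0],[0,0,0,0,0,0,0],[0,0,0,0,0,0,0]]]'

```text
time: 3.5
position: [0.5229, -0.0158, 0.2442]
eef_rot: [[-0.183, -0.768, 0.614], [-0.979, 0.087, -0.184], [0.088, -0.635, -0.767]]
wrist_force: [-0.1, -1.0, 0.3]
finger_gap: 0.0919
```

```bash
python3 -c "
from h import *
R=toolR(-13.3,48); z=R[:,2]
s=observe();print(s['time'],s['position'],s['qpos']);print(s['eef_rot'],R)
step((.594,-.021,.154),R)
cw=eyes.get_calibration('wrist');iw=eyes.read_camera('wrist');it=eyes.read_camera('top')
P=np.array((.594,-.021,.154));
print([project(cw,P+d*z) for d in(-.037,0,.058)])
o=np.zeros((400+200,640,3),np.uint8);o[:400]=iw;o[400:]=cv2.resize(it[110:260,170:410],None,fx=1.333,fy=1.333)[:200,:].copy() if 0 else 0
o[400:600,:320]=cv2.resize(it[110:260,170:410],(320,200));cv2.imwrite('pics/pre.png',o);cv2.imwrite('pics/toppre.png',it)"
```

```text
3.5 [ 0.5229 -0.0158  0.2442] [-0.1125  0.1058  2.0807 -0.4107  0.29    1.966 ]
[[-0.1834 -0.7676  0.6141]
 [-0.9791  0.0865 -0.1842]
 [ 0.0883 -0.6351 -0.7674]] [[-0.23   -0.6512  0.7232]
 [-0.9732  0.1539 -0.171 ]
 [-0.     -0.7431 -0.6691]]
n 3 total [ 0.0667 -0.0041 -0.0862] [ 3.2091 -9.2507 -2.3123] per row [ 0.0222 -0.0014 -0.0287  1.0697 -3.0836 -0.7708]
[array([296.3725, 230.3526]), array([298.2733, 205.955 ]), array([300.4203, 178.3839])]
```

View pics/pre.png

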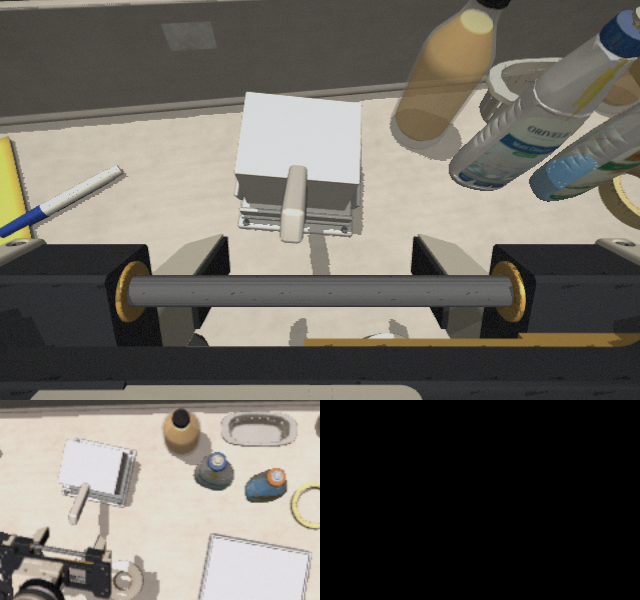

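Wrist view: the bar runs from its end at (292,225) to its root at (297,170), within about 5 px of the prediction, and it lies between the jaws. Joint 5 is at its limit this far back, so I'll move in closer, where the arm is more extended.

```bash
python3 -c "
from h import *
R=toolR(-13.3,48); z=R[:,2]
step(np.array((.5945,-.0195,.154))-.045*z,R,n=6)"
```

```text
n 6 total [ 0.0343  0.0055 -0.0556] [ 3.1535 -9.283  -2.2093] per row [ 0.0057  0.0009 -0.0093  0.5256 -1.5472 -0.3682]
```

>>> servo_tool --motion '[[[0.0114,0.0018,-0.0186,0,0,0,0],[0.0114,0.0018,-0.0186,0,0,0,0],[0.0114,0.0018,-0.0186,0,0,0,0],[0,0,0,1.05,-3.1,-0.74,0],[0,0,0,1.05,-3.1,-0.74,0],[0,0,0,1.05,-3.1,-0.74,0],[0,0,0,0,0,0,0]]]'

```text
time: 4.3
position: [0.569, 0.0197, 0.2346]
eef_rot: [[-0.275, -0.698, 0.662], [-0.961, 0.17, -0.22], [0.041, -0.696, -0.717]]
wrist_force: [-0.0, 0.3, -0.3]
finger_gap: 0.0917
```

```bash
python3 -c "
from h import *
R=toolR(-13.3,48); z=R[:,2]
s=observe();print(s['time'],s['position'],s['qpos'],s['wrist_force'])
step(np.array((.5945,-.0195,.154)),R)"
```

```text
4.3 [0.569  0.0197 0.2346] [ 0.0207  0.2162  2.0262 -0.9925  0.2828  2.7352] [-0.0211  0.3268 -0.2561]
n 3 total [ 0.0211 -0.0382 -0.0766] [ 1.311  -4.3219  2.7409] per row [ 0.007  -0.0127 -0.0255  0.437  -1.4406  0.9136]
```

```bash
cat > kin.py <<'E'
from h import *
from scipy.optimize import least_squares
D=[([-1.426,.3427,1.525,0,1.2754,-.146],[.1505,-.5026,.251]),([-.2643,.3763,1.773,-.9497,1.1453,.4119],[.4408,-.2651,.251]),
([-.3158,.7127,1.4062,-.7631,1.4635,.6532],[.4819,-.289,.1723]),([-.1125,.1058,2.0807,-.4107,.29,1.966],[.5229,-.0158,.2442]),
([.0207,.2162,2.0262,-.9925,.2828,2.7352],[.569,.0197,.2346])]
def fk(q,k):
    a1,d1,L2,a3,L3,Lt=k; y=lambda t:Ro.from_euler('y',t); z=lambda t:Ro.from_euler('z',t)
    w=z(q[3])*y(q[4]); R3=y(q[1]+q[2])
    p=np.array([a1,0,d1])+y(q[1]).apply([0,0,L2])+R3.apply(np.array([a3,0,L3])+w.apply([0,0,Lt]))
    return z(q[0]).apply(p),(z(q[0])*R3*w*z(q[5])).as_matrix()
K=least_squares(lambda k:np.concatenate([fk(q,k)[0]-p for q,p in D]+[.001*np.array(k)]),[0,.3,.4,0,.4,.2]).x
LO=np.array([-2.53,-.77,.04,-1,.28,-3.11]);HI=np.array([2.53,2.02,2.7,4.14,2.66,3.11])
R0=fk(D[0][0],K)[1]; M0=np.array([[.2867,-.958,0],[-.958,-.2867,0],[0,0,-1]]); C=R0.T@M0   # tool x offset
def ik(P,R,q0):
    P=np.array(P)-.006*R[:,2]
    def f(q):
        p,r=fk(q,K); return np.r_[10*(p-P),Ro.from_matrix(r@C@R.T).as_rotvec()]
    s=least_squares(f,np.clip(q0,LO+1e-3,HI-1e-3),bounds=(LO,HI)); return s.x,np.abs(s.fun).max()
E
python3 - <<'E'
from kin import *
print(K,C); print([np.abs(fk(q,K)[0]-p).max() for q,p in D])
for tilt in(48,44,40,36):
  for d in(0,.03,.045,.09):
    R=toolR(-13.3,tilt);bz=toolR(-13.3,48)[:,2]
    print(tilt,d,*min((ik(np.array((.5945,-.0195,.154))-d*bz,R,[0,.5,1.6,a,.5,b]) for a,b in((0,1.7),(-.5,2.2),(.5,1.2),(3.1,-1.3))),key=lambda t:t[1]))
E
```

```text
[ 0.1845  0.1604  0.3357 -0.0123  0.2235  0.1761] [[-1.      0.     -0.0015]
 [-0.     -1.     -0.0002]
 [-0.0015 -0.0002  1.    ]]
[np.float64(0.07629325304067326), np.float64(0.018839126155222707), np.float64(0.01833999114542237), np.float64(0.06261332620606691), np.float64(0.04935814925530865)]
48 0 [ 0.0246  0.4677  2.1252  3.7572  0.3303 -1.9866] 1.1102230246251565e-15
48 0.03 [ 0.0374  0.3683  2.175   3.8808  0.296  -2.1052] 2.220446049250313e-15
48 0.045 [ 0.0448  0.3175  2.1965  3.9658  0.28   -2.1876] 0.001479700329032825
48 0.09 [ 0.0722  0.1657  2.2726  4.14    0.28   -2.3537] 0.04166853566430421
44 0 [ 0.0273  0.4651  2.0961  3.9286  0.28   -2.1548] 0.02860591738160474
44 0.03 [ 0.0465  0.37    2.1519  4.0868  0.28   -2.302 ] 0.03747452340545586
44 0.045 [ 0.0546  0.3211  2.1801  4.14    0.28   -2.3522] 0.046914113973398494
44 0.09 [ 0.0729  0.1657  2.1319 -1.      0.28    2.7873] 0.0513691016376776
40 0 [ 0.0388  0.4684  2.0762  4.14    0.28   -2.3558] 0.0702831882181681
40 0.03 [ 0.0496  0.3715  2.0045 -1.      0.28    2.7845] 0.06274167808871942
40 0.045 [ 0.0551  0.3221  2.0386 -1.      0.28    2.7857] 0.04718957856454106
40 0.09 [ 0.0592  0.168   2.1098 -0.7776  0.28    2.5572] 0.01495142076398201
36 0 [ 0.0228  0.4689  1.905  -0.711   0.28    2.4798] 0.05790726529088737
36 0.03 [ 0.0294  0.3723  1.9728 -0.6645  0.28    2.4354] 0.03727575381654771
36 0.045 [ 0.0326  0.323   2.0047 -0.6384  0.28    2.41  ] 0.024235434725271093
36 0.09 [ 0.0476  0.1755  2.067  -0.5198  0.3299  2.2953] 1.1102230246251565e-15
```

```bash
python3 - <<'E'
from kin import *
Z=[[0,0,-1],[-.1397,-.7296,-.6695],[-.4824,-.5653,-.6691],[.6141,-.1842,-.7674],[.662,-.22,-.717]]
for (q,p),z in zip(D,Z): print(fk(q,K)[1][:,2],z)
# position residual in arm frame
for q,p in D: print(Ro.from_euler('z',-q[0]).apply(p), Ro.from_euler('z',-q[0]).apply(p-fk(q,K)[0]))
# least squares w/o tool z assumption: p - Lt*z known
A=[];b=[]
for (q,p),z in zip(D,Z):
    s2,c2,s,c=np.sin(q[1]),np.cos(q[1]),np.sin(q[1]+q[2]),np.cos(q[1]+q[2]); zz=Ro.from_euler('z',-q[0]).apply(z); pp=Ro.from_euler('z',-q[0]).apply(p)
    A+= [[1,0,s2,s,c,zz[0],0],[0,1,c2,c,-s,zz[2],0],[0,0,0,0,0,zz[1],1]]; b+=list(pp[[0,2,1]])
x,r,rk,_=np.linalg.lstsq(np.array(A),np.array(b),rcond=1e-9);print("a1 d1 L2 L3 a3 Lt dy",x,r,rk); print(np.abs(np.array(A)@x-b).max())
E
```

```text
[-0.0002  0.0015 -1.    ] [0, 0, -1]
[-0.1396 -0.7296 -0.6695] [-0.1397, -0.7296, -0.6695]
[-0.4824 -0.5653 -0.6691] [-0.4824, -0.5653, -0.6691]
[ 0.6141 -0.1843 -0.7674] [0.6141, -0.1842, -0.7674]
[ 0.6615 -0.22   -0.7169] [0.662, -0.22, -0.717]
[0.5191 0.0764 0.251 ] [0.0048 0.0764 0.0041]
[ 0.4947 -0.1407  0.251 ] [-0.0167 -0.0103  0.0081]
[ 0.5478 -0.125   0.1723] [-0.0034 -0.004  -0.0183]
[0.5214 0.043  0.2442] [0.0008 0.0631 0.0041]
[0.5693 0.0079 0.2346] [0.0146 0.0491 0.002 ]
a1 d1 L2 L3 a3 Lt dy [-0.0001  0.2215  0.5065  0.3789  0.0456  0.2931  0.0764] [0.] 7
0.00014832611249304684
```

Orientation fits exactly, and with a lateral shoulder offset of 76 mm the positions fit to 0.15 mm. I'll use that model to plan.

```bash
python3 - <<'E'
s=open("kin.py").read()
s=s.replace("np.array([a1,0,d1])","np.array([a1,.0764,d1])")
i=s.index("K=least");j=s.index("LO=");s=s[:i]+"K=[-.0001,.2215,.5065,.0456,.3789,.2931]\n"+s[j:]
open("kin.py","w").write(s)
E
python3 - <<'E'
from kin import *
print([np.abs(fk(q,K)[0]-p).max() for q,p in D])
for tilt in(48,44,40,36):
  for d in(0,.03,.045,.09):
    R=toolR(-13.3,tilt);bz=toolR(-13.3,48)[:,2]
    print(tilt,d,*min((ik(np.array((.5945,-.0195,.154))-d*bz,R,[0,.5,1.6,a,.5,b]) for a,b in((0,1.7),(-.5,2.2),(.5,1.2),(3.1,-1.3))),key=lambda t:t[1]))
E
```

```text
[np.float64(0.000411971564050706), np.float64(4.727101854240523e-05), np.float64(4.528545787391147e-05), np.float64(9.446756054265482e-05), np.float64(2.09102911334913e-05)]
48 0 [-0.1167  0.3945  2.1567  3.4687  0.28   -1.8105] 0.020688388859221866
48 0.03 [-0.104   0.3274  2.2018  3.5286  0.28   -1.862 ] 0.036949149252414465
48 0.045 [-0.0954  0.2933  2.2227  3.5728  0.28   -1.9005] 0.04557577653879891
48 0.09 [-0.0491  0.1884  2.2689  3.8576  0.28   -2.1547] 0.06442112584386002
44 0 [-0.1045  0.3967  2.1513  3.5625  0.28   -1.8936] 0.08219453192624515
44 0.03 [-0.0813  0.3305  2.1899  3.7038  0.28   -2.0186] 0.09214277493848518
44 0.045 [-0.0612  0.297   2.2017  3.8468  0.28   -2.1474] 0.09177634602269812
44 0.09 [-0.0318  0.1667  2.1053 -0.8665  0.28    2.5753] 0.07206709224868811
40 0 [-0.0437  0.4004  2.1015  4.14    0.28   -2.4244] 0.10155344056965032
40 0.03 [-0.0865  0.3027  1.9928 -0.5167  0.28    2.193 ] 0.09309848871380211
40 0.045 [-0.0879  0.2667  2.0151 -0.4843  0.28    2.1587] 0.08358277847399799
40 0.09 [-0.0918  0.1552  2.0803 -0.3943  0.28    2.0635] 0.047414539048222085
36 0 [-0.1212  0.3676  1.9382 -0.2909  0.28    1.945 ] 0.059282288535169606
36 0.03 [-0.1195  0.2985  1.9863 -0.273   0.28    1.9276] 0.03932643235729867
36 0.045 [-0.1187  0.2631  2.0098 -0.2632  0.28    1.918 ] 0.02789545502514372
36 0.09 [-0.1139  0.1546  2.0669 -0.23    0.3023  1.8864] 3.885780586188048e-14
```

```bash
cat > plan.py <<'E'
from kin import *
LIM=.65*.1*np.array([2.57,2.57,3.14,3.14,3.14,3.14])
T0=52.; off=(0.,0.)
def tool(M,az,p,T=None):
    """scoop mouth centre M, mouth heading az, pitch p deg below level -> grip point, tool R"""
    T=T0 if T is None else T
    a,b=np.radians([az,p]); m=np.array([np.cos(a),np.sin(a),0]);u=np.array([0,0,1.])
    zs=m*np.cos(b)-u*np.sin(b); xs=-m*np.sin(b)-u*np.cos(b)
    return np.array(M)-.0871*xs-.1228*zs, toolR(az,T-(p+6))
def seg(w0,w1,q,n=12):
    worst=0;tot=0;qs=[]
    for i in range(1,n+1):
        t=i/n; w=[np.array(a)*(1-t)+np.array(b)*t for a,b in zip(w0,w1)]
        q2,e=ik(*tool(*w),q); tot=max(tot,e); worst=max(worst,(np.abs(q2-q)/LIM).max()); q=q2;qs.append(q)
    return q,tot,worst*n,np.array(qs)
E
python3 - <<'E'
import plan; from plan import *
M=np.array([.7222,-.0497,.080]); pan=np.array([.4243,-.3561,.046])
for T in(50,52,55,58):
    plan.T0=T
    q,e=ik(*tool(M,-13.3,-6),[-.1,.4,2.1,3.3,.3,-1.7]); print("T",T,"grasp",q,e)
    ws=[(M,-13.3,-6),(M+[0,0,.1],-13.3,-6),(M+[-.08,0,.14],-13.3,-6),((.60,-.15,.23),50,-6),((pan[0]-.05,pan[1]-.06,.20),50,40),((pan[0]-.0,pan[1]-.0,.11),50,52),(pan,50,90),(pan+[0,0,.08],50,90)]
    for i in range(len(ws)-1):
        q,e,n,qs=seg(ws[i],ws[i+1],q); print("  seg",i,"err %.4f rows %.1f"%(e,n),q,"min q5 %.2f"%qs[:,4].min())
E
```

```text
T 50 grasp [-0.1183  0.3982  2.166   3.4309  0.3044 -1.7742] 1.6255885526561542e-11
  seg 0 err 0.0893 rows 11.3 [-0.0436  0.2285  2.1075  4.14    0.28   -2.447 ] min q5 0.28
  seg 1 err 0.1388 rows 1.3 [-0.0501  0.0227  2.2604  4.14    0.28   -2.4607] min q5 0.28
  seg 2 err 0.1475 rows 181.3 [-0.9938  0.4545  1.4895  0.8223  1.5457 -0.471 ] min q5 0.28
  seg 3 err 0.0000 rows 3.9 [-1.0747  0.3796  1.1973  0.0646  1.5918 -0.3762] min q5 1.56
  seg 4 err 0.0000 rows 1.9 [-0.7739  0.3902  1.4177 -0.1434  1.327  -0.0415] min q5 1.33
  seg 5 err 0.0000 rows 3.7 [-0.3204  0.6964  1.4128 -0.7388  1.4431  0.6355] min q5 1.31
  seg 6 err 0.0000 rows 0.6 [-0.3204  0.6103  1.3317 -0.7314  1.5672  0.5232] min q5 1.45
T 52 grasp [-0.1163  0.4104  2.1887  3.3903  0.3727 -1.7316] 2.9258959956131425e-15
  seg 0 err 0.0747 rows 10.0 [-0.055   0.2279  2.1212  4.0041  0.28   -2.3173] min q5 0.28
  seg 1 err 0.1064 rows 4.5 [-0.05    0.0216  2.2605  4.14    0.28   -2.4595] min q5 0.28
  seg 2 err 0.0491 rows 180.8 [-1.005   0.4641  1.4977  0.8495  1.5577 -0.4919] min q5 0.28
  seg 3 err 0.0000 rows 3.
[... 1063 characters left out ...]
0.1102  0.4591  2.2516  3.3265  0.5863 -1.6605] 2.220446049250313e-15
  seg 0 err 0.0097 rows 1.9 [-0.1072  0.2228  2.1585  3.541   0.28   -1.8909] min q5 0.28
  seg 1 err 0.0545 rows 1.5 [-0.1088  0.0163  2.3054  3.6417  0.28   -1.9957] min q5 0.28
  seg 2 err 0.0315 rows 83.9 [-1.0354  0.4958  1.5216  0.9276  1.5964 -0.5522] min q5 0.28
  seg 3 err 0.0000 rows 3.8 [-1.141   0.4043  1.1754  0.1892  1.6527 -0.4361] min q5 1.61
  seg 4 err 0.0000 rows 1.9 [-0.8492  0.3863  1.4156 -0.      1.3412 -0.151 ] min q5 1.34
  seg 5 err 0.0000 rows 3.7 [-0.3674  0.6407  1.4344 -0.6363  1.3648  0.5619] min q5 1.29
  seg 6 err 0.0000 rows 0.7 [-0.3674  0.5597  1.3418 -0.6223  1.5052  0.4589] min q5 1.38
```

```bash
python3 - <<'E'
import plan; from plan import *
M=np.array([.7222,-.0497,.080]); pan=np.array([.4243,-.3561,.046])
for T in(34,32,30):
    plan.T0=T
    q,e=ik(*tool(M,-13.3,-6),[-.1,.4,1.8,-.2,.3,1.9]); print("T",T,"grasp",q,e)
    bz=toolR(-13.3,48)[:,2]
    for d in(.03,.06,.09): 
        P,R=tool(M,-13.3,-6); print("   pre",d,*ik(P-d*bz,R,q))
    ws=[(M,-13.3,-6),(M+[0,0,.1],-13.3,-6),(M+[-.08,0,.14],-13.3,0),((.50,-.24,.23),50,30),((pan[0]-.05,pan[1]-.06,.20),50,40),((pan[0]-.0,pan[1]-.0,.11),50,52),(pan,50,90),(pan+[0,0,.08],50,90)]
    for i in range(len(ws)-1):
        q,e,n,qs=seg(ws[i],ws[i+1],q); print("  seg",i,"err %.4f rows %.1f"%(e,n),q,"min q5 %.2f"%qs[:,4].min(),"q4 %.2f %.2f"%(qs[:,3].min(),qs[:,3].max()))
E
```

```text
T 34 grasp [-0.1306  0.3673  1.9375 -0.2229  0.28    1.8711] 0.02817733206279095
   pre 0.03 [-0.1282  0.2984  1.9858 -0.2119  0.28    1.8613] 0.007953919851299042
   pre 0.06 [-0.1235  0.229   2.0187 -0.1963  0.3083  1.8482] 1.9720174086181064e-12
   pre 0.09 [-0.1168  0.1595  2.0398 -0.181   0.357   1.8364] 5.551115123125783e-15
  seg 0 err 0.0154 rows 1.4 [-0.1348  0.2179  1.8294 -0.1094  0.5053  1.7473] min q5 0.28 q4 -0.21 -0.11
  seg 1 err 0.0000 rows 1.4 [-0.1722  0.0596  1.8124 -0.0378  0.7817  1.6506] min q5 0.53 q4 -0.10 -0.04
  seg 2 err 0.0000 rows 15.3 [-0.6819  0.3199  1.2271 -0.0347  1.5967  0.0153] min q5 0.86 q4 -0.03 0.21
  seg 3 err 0.0000 rows 1.6 [-0.9329  0.3528  1.2524 -0.2044  1.4903 -0.2229] min q5 1.49 q4 -0.20 -0.05
  seg 4 err 0.0000 rows 2.0 [-0.6297  0.4267  1.4252 -0.4292  1.3435  0.1783] min q5 1.34 q4 -0.43 -0.22
  seg 5 err 0.0000 rows 3.5 [-0.2502  0.8201  1.3723 -0.9202  1.6092  0.7477] min q5 1.35 q4 -0.92 -0.48
  seg 6 err 0.0000 rows 0.6 [-0.2502  0.722   1.3191 -0.9304  1.7003  0.6265] min q5 1.62 q4 -0.93 -0.92
T 32 grasp [-0.1368  0.3676  1.9
[... 1412 characters left out ...]
87  0.2357  1.7706 -0.0784  0.6146  1.7158] min q5 0.37 q4 -0.13 -0.08
  seg 1 err 0.0000 rows 1.3 [-0.175   0.0876  1.7553 -0.0282  0.8803  1.6409] min q5 0.64 q4 -0.07 -0.03
  seg 2 err 0.0000 rows 13.5 [-0.6435  0.3276  1.22   -0.1043  1.6011  0.0519] min q5 0.96 q4 -0.10 0.15
  seg 3 err 0.0000 rows 1.6 [-0.897   0.3512  1.2681 -0.2751  1.4712 -0.1782] min q5 1.47 q4 -0.28 -0.12
  seg 4 err 0.0000 rows 2.0 [-0.5965  0.4414  1.4277 -0.4979  1.3566  0.2308] min q5 1.36 q4 -0.50 -0.29
  seg 5 err 0.0000 rows 3.4 [-0.2377  0.8527  1.363  -0.962   1.6517  0.7697] min q5 1.37 q4 -0.96 -0.55
  seg 6 err 0.0000 rows 0.7 [-0.2377  0.7514  1.3176 -0.9769  1.7348  0.6478] min q5 1.66 q4 -0.98 -0.96
```

Fingers exactly along the bar aren't possible with joint 5's limit. A pinch tilted 17° from the bar (31° from vertical) works throughout with the normal wrist. Going to that pregrasp.

```bash
python3 - <<'E'
from h import *
R=toolR(-13.3,31); bz=toolR(-13.3,48)[:,2]
step(np.array((.5945,-.0195,.154))-.09*bz,R,n=5)
E
```

```text
n 5 total [-0.0426 -0.0231 -0.0152] [ 5.5957 12.1281  2.3799] per row [-0.0085 -0.0046 -0.003   1.1191  2.4256  0.476 ]
```

>>> servo_tool --motion '[[[-0.011,-0.0058,0.004,1.12,2.43,0.48,0],[-0.011,-0.0058,0.004,1.12,2.43,0.48,0],[-0.011,-0.0058,0.002,1.12,2.43,0.48,0],[-0.0096,-0.0057,-0.006,1.12,2.43,0.48,0],[0,0,-0.01,1.12,2.43,0.48,0],[0,0,-0.009,0,0,0,0],[0,0,0,0,0,0,0]]]'

```text
time: 5.0
position: [0.5308, -0.0029, 0.2159]
eef_rot: [[-0.234, -0.825, 0.514], [-0.972, 0.192, -0.134], [0.012, -0.531, -0.847]]
wrist_force: [-0.3, -0.3, -1.1]
finger_gap: 0.0916
```

```bash
python3 - <<'E'
from h import *
R=toolR(-13.3,31); bz=toolR(-13.3,48)[:,2]
s=observe();print(s['time'],s['position'],s['qpos'])
step(np.array((.5945,-.0195,.154))-.09*bz,R)
step(np.array((.5945,-.0195,.154)),R)
E
```

```text
5.0 [ 0.5308 -0.0029  0.2159] [-0.1058  0.1801  2.0044 -0.2001  0.4095  1.8595]
n 1 total [-0.0044 -0.0005  0.0034] [0.9082 0.8856 0.2478] per row [-0.0044 -0.0005  0.0034  0.9082  0.8856  0.2478]
n 3 total [ 0.0607 -0.0159 -0.0568] [0.9082 0.8856 0.2478] per row [ 0.0202 -0.0053 -0.0189  0.3027  0.2952  0.0826]
```

>>> servo_tool --motion '[[[0.0152,-0.004,-0.0142,0.23,0.22,0.06,0],[0.0152,-0.004,-0.0142,0.23,0.22,0.06,0],[0.0152,-0.004,-0.0142,0.23,0.22,0.06,0],[0.0151,-0.0039,-0.0142,0.22,0.22,0.06,0],[0,0,0,0,0,0,0],[0,0,0,0,0,0,0]]]'

```text
time: 5.6
position: [0.5916, -0.0179, 0.1603]
eef_rot: [[-0.23, -0.833, 0.502], [-0.973, 0.198, -0.118], [-0.001, -0.516, -0.857]]
wrist_force: [0.8, -0.2, -1.2]
finger_gap: 0.0918
```

```bash
python3 - <<'E'
from h import *
R=toolR(-13.3,31); bz=toolR(-13.3,48)[:,2]
s=observe();print(s['time'],s['position'],s['qpos'],s['wrist_force'])
step(np.array((.5945,-.0195,.154)),R)
cw=eyes.get_calibration('wrist');P=np.array((.5945,-.0195,.154))
print([project(cw,P+d*bz) for d in(-.037,0,.058)],[project(cw,s['position']+.006*s['eef_rot'][:,2]+k*s['eef_rot'][:,0]) for k in(-.046,0,.046)])
iw=eyes.read_camera('wrist'); si=eyes.read_camera('side')
o=np.zeros((600,640,3),np.uint8);o[:400]=iw;o[400:,:300]=cv2.resize(si[110:210,270:420],(300,200),interpolation=cv2.INTER_CUBIC);cv2.imwrite('pics/g.png',o)
E
```

```text
5.6 [ 0.5916 -0.0179  0.1603] [-0.1353  0.3675  1.9181 -0.156   0.3194  1.8027] [ 0.7524 -0.1726 -1.1984]
n 1 total [-0.0001 -0.0009 -0.0012] [-0.0598  0.08    0.0048] per row [-0.0001 -0.0009 -0.0012 -0.0598  0.08    0.0048]
[array([321.2958, 347.2437]), array([321.1124, 272.6364]), array([320.9383, 201.7393])] [array([216.084 , 272.5753]), array([319.0546, 272.6522]), array([421.9695, 272.7815])]
```

View pics/g.png

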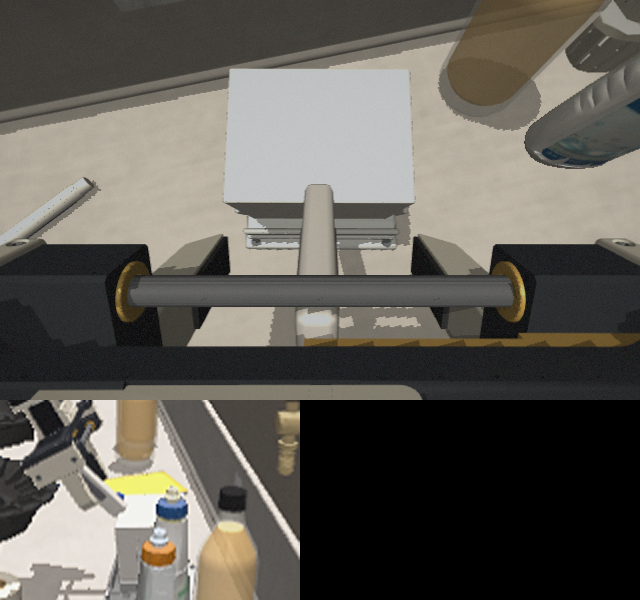

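The bar is centred between the jaws (x ≈ 319 against a jaw centre of 319), and the cup's edges are square to the view. Closing.

>>> servo_tool --motion '[[[0,0,0,0,0,0,255],[0,0,0,0,0,0,255],[0,0,0,0,0,0,255],[0,0,0,0,0,0,255],[0,0,0,0,0,0,255],[0,0,0,0,0,0,255],[0,0,0,0,0,0,255],[0,0,0,0,0,0,255],[0,0,0,0,0,0,255],[0,0,0,0,0,0,255]]]' --grip_force 60

```text
time: 6.7
position: [0.5922, -0.018, 0.1608]
eef_rot: [[-0.231, -0.832, 0.504], [-0.973, 0.199, -0.117], [-0.002, -0.517, -0.856]]
wrist_force: [-0.7, 0.9, -0.2]
finger_gap: 0.0162
```

```bash
python3 - <<'E'
import plan; from plan import *
plan.T0=31
s=observe(); q=s['qpos']; print(s['time'],s['position'],s['finger_gap'],s['wrist_force'])
# grip offset of actual tool pose held fixed: mouth at rest
g=s['position']+.006*s['eef_rot'][:,2]; M=g-(tool((0,0,0),-13.3,-6)[0]); print("mouth implied",M)
pan=np.array([.4243,-.3561,.046])
for az in(30,40,50):
    q=s['qpos']; print(az)
    ws=[(M,-13.3,-6),(M+[0,0,.1],-13.3,-6),(M+[-.1,0,.14],-13.3,0)]
    m=np.array([np.cos(np.radians(az)),np.sin(np.radians(az)),0])
    u=np.array([0,0,1.])
    piv=pan-.046*m+.004*u
    def at(p,h=0):
        b=np.radians(p); return piv+.046*(m*np.sin(b)+u*np.cos(b))+h*u
    ws+=[(at(30,.10),az,30),(at(50,.06),az,50),(at(54,.0),az,54),(at(72),az,72),(at(90),az,90),(pan+[0,0,.08],az,90)]
    for i in range(len(ws)-1):
        q,e,n,qs=seg(ws[i],ws[i+1],q); print("  seg",i,"err %.4f rows %.1f"%(e,n),"min q5 %.2f"%qs[:,4].min(),"q4 %.2f %.2f"%(qs[:,3].min(),qs[:,3].max()),tool(*ws[i+1])[0], ws[i+1][0])
E
```

```text
6.7 [ 0.5922 -0.018   0.1608] 0.01624314830023407 [-0.6727  0.8641 -0.2215]
mouth implied [ 0.723  -0.0489  0.0819]
30
  seg 0 err 0.0000 rows 1.5 min q5 0.35 q4 -0.14 -0.09 [ 0.5953 -0.0187  0.2557] [ 0.723  -0.0489  0.1819]
  seg 1 err 0.0000 rows 1.4 min q5 0.61 q4 -0.08 -0.03 [ 0.5035 -0.0206  0.309 ] [ 0.623  -0.0489  0.2219]
  seg 2 err 0.0000 rows 13.3 min q5 0.93 q4 -0.09 0.17 [ 0.35   -0.399   0.3267] [ 0.4044 -0.3676  0.1898]
  seg 3 err 0.0000 rows 1.8 min q5 1.50 q4 -0.40 -0.12 [ 0.4044 -0.3676  0.2896] [ 0.415  -0.3615  0.1396]
  seg 4 err 0.0000 rows 0.5 min q5 1.48 q4 -0.46 -0.41 [ 0.4152 -0.3613  0.2276] [ 0.4167 -0.3605  0.077 ]
  seg 5 err 0.0000 rows 1.4 min q5 1.50 q4 -0.65 -0.48 [ 0.4612 -0.3348  0.2079] [ 0.4224 -0.3572  0.0642]
  seg 6 err 0.0000 rows 1.5 min q5 1.73 q4 -0.83 -0.67 [ 0.4997 -0.3126  0.1728] [ 0.4243 -0.3561  0.05  ]
  seg 7 err 0.0000 rows 0.6 min q5 1.95 q4 -0.87 -0.83 [ 0.4997 -0.3126  0.2488] [ 0.4243 -0.3561  0.126 ]
40
  seg 0 err 0.0000 rows 1.5 min q5 0.35 q4 -0.14 -0.09 [ 0.5953 -0.0187  0.2557] [ 0.723  -0.0489  0.1819]
  seg 1 err 0.0
[... 892 characters left out ...]
 -0.03 [ 0.5035 -0.0206  0.309 ] [ 0.623  -0.0489  0.2219]
  seg 2 err 0.0000 rows 16.7 min q5 0.93 q4 -0.09 0.20 [ 0.3692 -0.4218  0.3267] [ 0.4095 -0.3737  0.1898]
  seg 3 err 0.0000 rows 2.0 min q5 1.39 q4 -0.44 -0.11 [ 0.4095 -0.3737  0.2896] [ 0.4174 -0.3643  0.1396]
  seg 4 err 0.0000 rows 0.7 min q5 1.29 q4 -0.53 -0.45 [ 0.4176 -0.3641  0.2276] [ 0.4187 -0.3628  0.077 ]
  seg 5 err 0.0000 rows 1.6 min q5 1.30 q4 -0.78 -0.55 [ 0.4517 -0.3234  0.2079] [ 0.4229 -0.3578  0.0642]
  seg 6 err 0.0000 rows 1.4 min q5 1.46 q4 -0.95 -0.79 [ 0.4803 -0.2894  0.1728] [ 0.4243 -0.3561  0.05  ]
  seg 7 err 0.0000 rows 0.6 min q5 1.65 q4 -0.97 -0.95 [ 0.4803 -0.2894  0.2488] [ 0.4243 -0.3561  0.126 ]
```

Gripped, gap 16.2 mm. Lifting straight up gently, then checking.

>>> servo_tool --motion '[[[0,0,0.004,0,0,0,255],[0,0,0.008,0,0,0,255],[0,0,0.012,0,0,0,255],[0,0,0.014,0,0,0,255],[0,0,0.014,0,0,0,255],[0,0,0.014,0,0,0,255],[0,0,0.014,0,0,0,255],[0,0,0.012,0,0,0,255],[0,0,0.008,0,0,0,255],[0,0,0,0,0,0,255],[0,0,0,0,0,0,255]]]'

```text
time: 7.8
position: [0.5919, -0.0179, 0.2605]
eef_rot: [[-0.231, -0.833, 0.503], [-0.973, 0.199, -0.117], [-0.002, -0.516, -0.856]]
wrist_force: [-0.7, 0.3, -3.1]
finger_gap: 0.0157
```

```bash
python3 - <<'E'
from h import *
s=observe();print(s['time'],s['position'],s['qpos'],s['wrist_force'],s['torque'],s['finger_gap'])
iw=eyes.read_camera('wrist'); si=eyes.read_camera('side')
o=np.zeros((600,640,3),np.uint8);o[:400]=iw;o[400:,:300]=cv2.resize(si[80:180,270:420],(300,200),interpolation=cv2.INTER_CUBIC);cv2.imwrite('pics/l.png',o)
E
```

```text
7.8 [ 0.5919 -0.0179  0.2605] [-0.1356  0.2291  1.7837 -0.087   0.5899  1.728 ] [-0.7221  0.2702 -3.0618] [ 0.1727  0.725  -0.0129] 0.015673580269576392
```

View pics/l.png

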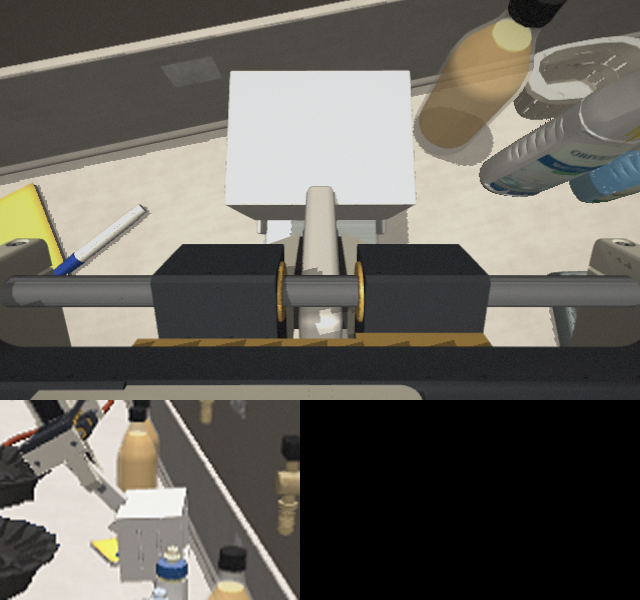

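The scoop has lifted squarely and barely moved in the wrist view (< 2 px). The weight reads about 2.5-3 N, so there's no slip. Next is a pitch to 30° while backing off, then a yaw and transfer over the pan.

```bash
cat >> plan.py <<'E'
pan=np.array([.4243,-.3561,.046]); U=np.array([0,0,1.]); AZ=30.; mm=toolR(AZ,90)[:,2]
def at(p,h=.004):
    b=np.radians(p); return pan-.046*mm+.046*(mm*np.sin(b)+U*np.cos(b))+h*U
def go(M,az,p,n): 
    P,R=tool(M,az,p); step(P,R,n=n); return P,R
E
sed -i 's/^T0=52./T0=31./' plan.py
python3 - <<'E'
import plan; from plan import *
s=observe();q=s['qpos']
A=(np.array([.56,-.08,.25]),-13.3,30.);Bw=(at(30,.10),30.,30.)
go(*A,n=14); print(tool(*A)[0],tool(*Bw)[0],tool(*Bw)[0]-tool(*A)[0])
q,e,n,qs=seg((np.array([.7228,-.0488,.1817]),-13.3,-6.),A,q);print(e,n)
q,e,n,qs=seg(A,Bw,q,20);print(e,n,q,np.abs(np.diff(qs,axis=0)).max(0))
E
```

```text
n 14 total [-0.0923 -0.0478  0.1329] [ 8.1867 35.088   0.1019] per row [-0.0066 -0.0034  0.0095  0.5848  2.5063  0.0073]
[ 0.4989 -0.0656  0.3868] [ 0.35   -0.399   0.3227] [-0.1489 -0.3334 -0.0642]
2.5039432820539124e-13 6.466159704127216
1.9735592158848933e-09 7.13128611534737 [-0.9462  0.3188  1.3484 -0.0868  1.485   0.109 ] [0.0352 0.0132 0.0214 0.0062 0.0127 0.0728]
```

>>> servo_tool --motion '[[[-0.003,-0.0015,0.005,0.29,1.25,0,255],[-0.0066,-0.0034,0.0095,0.58,2.5,0,255],[-0.0066,-0.0034,0.0095,0.58,2.5,0,255],[-0.0066,-0.0034,0.0095,0.58,2.5,0,255],[-0.0066,-0.0034,0.0095,0.58,2.5,0,255],[-0.0066,-0.0034,0.0095,0.58,2.5,0,255],[-0.0066,-0.0034,0.0095,0.58,2.5,0,255],[-0.0066,-0.0034,0.0095,0.58,2.5,0,255],[-0.0066,-0.0034,0.0095,0.58,2.5,0,255],[-0.0066,-0.0034,0.0095,0.58,2.5,0,255],[-0.0066,-0.0034,0.0095,0.58,2.5,0,255],[-0.0066,-0.0034,0.0095,0.58,2.5,0,255],[-0.0066,-0.0034,0.0095,0.58,2.5,0,255],[-0.0066,-0.0034,0.0095,0.58,2.5,0,255],[-0.003,-0.0018,0.005,0.29,1.25,0,255],[0,0,0,0,0,0,255],[0,0,0,0,0,0,255]]]'

```text
time: 9.6
position: [0.5007, -0.0655, 0.3936]
eef_rot: [[-0.232, -0.969, -0.081], [-0.973, 0.231, 0.018], [0.001, 0.083, -0.997]]
wrist_force: [0.1, -0.6, -2.1]
finger_gap: 0.0153
```

```bash
python3 - <<'E'
import plan; from plan import *
s=observe();print(s['time'],s['wrist_force'],s['torque'],s['finger_gap'])
go(np.array([.56,-.08,.25]),-13.3,30.,1); go(at(30,.10),30.,30.,18)
E
```

```text
9.6 [ 0.053  -0.6419 -2.1025] [0.0357 0.023  0.0121] 0.015317677919273794
n 1 total [-0.0013 -0.0002 -0.0008] [0.1085 0.1961 0.0888] per row [-0.0013 -0.0002 -0.0008  0.1085  0.1961  0.0888]
n 18 total [-0.1503 -0.3332 -0.065 ] [ 0.0292  0.2277 43.3887] per row [-0.0083 -0.0185 -0.0036  0.0016  0.0127  2.4105]
```

>>> servo_tool --motion '[[[-0.003,-0.006,-0.001,0,0,0.8,255],[-0.006,-0.013,-0.002,0,0,1.7,255],[-0.0085,-0.0188,-0.0038,0,0,2.45,255],[-0.0085,-0.0188,-0.0038,0,0,2.45,255],[-0.0085,-0.0188,-0.0038,0,0,2.45,255],[-0.0085,-0.0188,-0.0038,0,0,2.45,255],[-0.0085,-0.0188,-0.0038,0,0,2.45,255],[-0.0085,-0.0188,-0.0038,0,0,2.45,255],[-0.0085,-0.0188,-0.0038,0,0,2.45,255],[-0.0085,-0.0188,-0.0038,0,0,2.45,255],[-0.0085,-0.0188,-0.0038,0,0,2.45,255],[-0.0085,-0.0188,-0.0038,0,0,2.45,255],[-0.0085,-0.0188,-0.0038,0,0,2.45,255],[-0.0085,-0.0188,-0.0038,0,0,2.45,255],[-0.0085,-0.0188,-0.0038,0,0,2.45,255],[-0.0085,-0.0188,-0.0038,0,0,2.45,255],[-0.0085,-0.0188,-0.0038,0,0,2.45,255],[-0.007,-0.0167,-0.003,0,0,2.1,255],[-0.005,-0.011,-0.002,0,0,1.4,255],[-0.002,-0.0047,-0.0015,0,0,0.6,255]]]'

```text
time: 11.6
position: [0.349, -0.3997, 0.3272]
eef_rot: [[0.5, -0.863, -0.072], [-0.866, -0.498, -0.042], [0.001, 0.084, -0.996]]
wrist_force: [0.5, 0.8, -3.0]
finger_gap: 0.0157
```

```bash
python3 - <<'E'
import plan; from plan import *
s=observe();print(s['time'],s['position'],s['wrist_force'],s['torque'],s['finger_gap'])
go(at(30,.10),30.,30.,1)
go(at(50,.03),30.,50.,14)
si=eyes.read_camera('side');t=eyes.read_camera('top')
o=np.zeros((600,800,3),np.uint8);o[:400,:640]=si; o[400:600,:400]=cv2.resize(t[190:330,280:560],(400,200));cv2.imwrite('pics/p.png',o)
E
```

```text
11.6 [ 0.349  -0.3997  0.3272] [ 0.5045  0.8372 -2.9993] [ 0.0613 -0.0641 -0.0277] 0.015700497186592825
n 1 total [0.0015 0.001  0.0014] [-0.0597  0.176   0.0329] per row [ 0.0015  0.001   0.0014 -0.0597  0.176   0.0329]
n 14 total [ 0.0576  0.0334 -0.0661] [-10.0551  17.4992   0.0262] per row [ 0.0041  0.0024 -0.0047 -0.7182  1.2499  0.0019]
```

View pics/p.png

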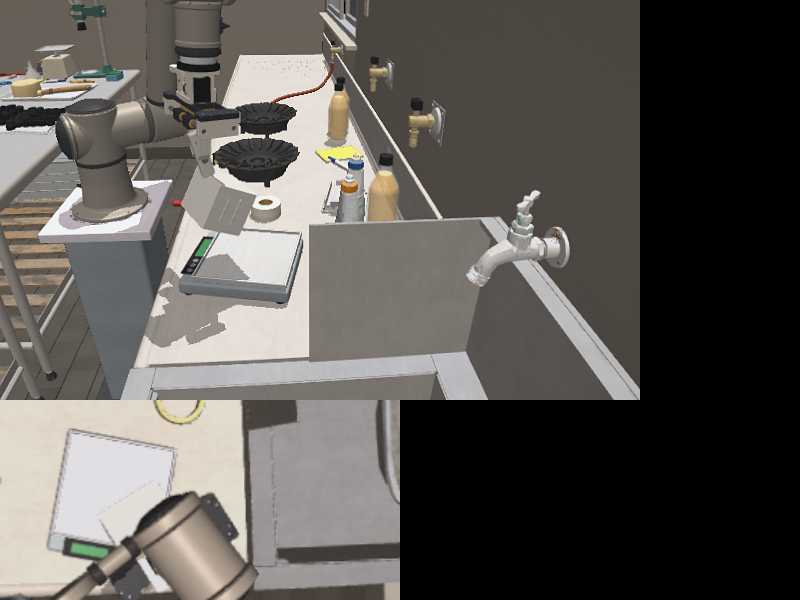

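The scoop is over the pan, pitched about 30° with no caps out. Pitching on to 50° with the low rim 30 mm above the pan floor.

>>> servo_tool --motion '[[[0.0041,0.0024,-0.0047,-0.72,1.25,0,255],[0.0041,0.0024,-0.0047,-0.72,1.25,0,255],[0.0041,0.0024,-0.0047,-0.72,1.25,0,255],[0.0041,0.0024,-0.0047,-0.72,1.25,0,255],[0.0041,0.0024,-0.0047,-0.72,1.25,0,255],[0.0041,0.0024,-0.0047,-0.72,1.25,0,255],[0.0041,0.0024,-0.0047,-0.72,1.25,0,255],[0.0041,0.0024,-0.0047,-0.72,1.25,0,255],[0.0041,0.0024,-0.0047,-0.72,1.25,0,255],[0.0041,0.0024,-0.0047,-0.72,1.25,0,255],[0.0041,0.0024,-0.0047,-0.72,1.25,0,255],[0.0041,0.0024,-0.0047,-0.72,1.25,0,255],[0.0041,0.0024,-0.0047,-0.72,1.25,0,255],[0.0041,0.0024,-0.0047,-0.72,1.25,0,255],[0,0,0,0,0,0,255]]]'

```text
time: 13.2
position: [0.408, -0.3644, 0.2607]
eef_rot: [[0.501, -0.784, -0.367], [-0.865, -0.454, -0.211], [-0.001, 0.424, -0.906]]
wrist_force: [-0.5, -0.7, -2.5]
finger_gap: 0.0158
```

```bash
python3 - <<'E'
import plan; from plan import *
s=observe();print(s['time'],s['position'],s['wrist_force'],s['torque'],s['finger_gap'])
go(at(52,.003),30.,52.,5)
si=eyes.read_camera('side')
c=eyes.get_calibration('side')
# predicted rim corners at h=.03,p=50
l=np.array([-mm[1],mm[0],0]); piv=pan-.046*mm+.03*U; b=np.radians(50); xs=-mm*np.sin(b)-U*np.cos(b); zs=mm*np.cos(b)-U*np.sin(b)
for k in(-.057,.057): print(project(c,piv+k*l),project(c,piv-.092*xs+k*l),project(c,piv-.086*zs+k*l))
cv2.imwrite('pics/p50.png',cv2.resize(si[120:320,130:330],(600,600),interpolation=cv2.INTER_CUBIC))
E
```

```text
13.2 [ 0.408  -0.3644  0.2607] [-0.497  -0.732  -2.4548] [ 0.2422 -0.3946  0.0483] 0.01579717499443087
n 5 total [ 0.0042  0.0013 -0.0277] [-1.0215  1.6323 -0.0634] per row [ 0.0008  0.0003 -0.0055 -0.2043  0.3265 -0.0127]
[240.9051 263.6338] [269.5008 229.2598] [212.9749 245.0438]
[217.9111 238.8701] [244.3954 207.3331] [191.0913 220.3702]
```

View pics/p50.png

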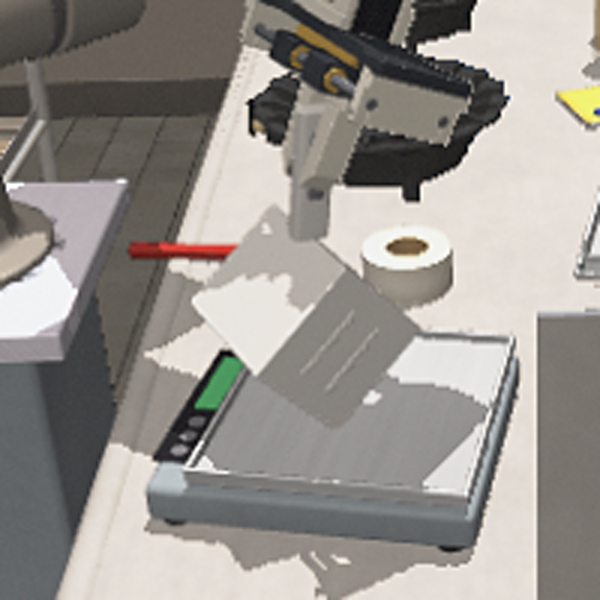

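Rim corners match the prediction to about 1 px: near low corner seen at (240,263), predicted (241,264). Lowering to 3 mm above the floor.

>>> servo_tool --motion '[[[0.0006,0.0002,-0.004,-0.15,0.25,0,255],[0.0006,0.0002,-0.004,-0.15,0.25,0,255],[0.0006,0.0002,-0.004,-0.15,0.25,0,255],[0.0006,0.0002,-0.004,-0.15,0.25,0,255],[0.0006,0.0002,-0.004,-0.15,0.25,0,255],[0.0006,0.0002,-0.004,-0.15,0.25,0,255],[0.0006,0.0002,-0.0037,-0.13,0.18,0,255],[0,0,0,0,0,0,255],[0,0,0,0,0,0,255]]]'

```text
time: 14.15
position: [0.4116, -0.3639, 0.2343]
eef_rot: [[0.5, -0.772, -0.392], [-0.866, -0.445, -0.228], [0.002, 0.453, -0.891]]
wrist_force: [0.5, -0.1, -2.6]
finger_gap: 0.0156
```

```bash
python3 - <<'E'
import plan; from plan import *
s=observe();print(s['time'],s['position'],s['wrist_force'],s['torque'])
go(at(52,.003),30.,52.,1)
q=s['qpos'];P0,R0=s['position'],s['eef_rot']
for p,h in((60,.003),(68.4,.003),(76.8,.003),(84.5,.003),(90,.002)):
    P,R=tool(at(p,h),30.,p); P=P-.006*R[:,2]
    q2,e=ik(*tool(at(p,h),30.,p),q)
    print(np.r_[P-P0,np.degrees(Ro.from_matrix(R@R0.T).as_rotvec())],e,(np.abs(q2-q)/LIM).max()*.65); q,P0,R0=q2,P,R
E
```

```text
14.15 [ 0.4116 -0.3639  0.2343] [ 0.5262 -0.0654 -2.6481] [ 0.298  -0.4732  0.0638]
n 1 total [ 0.0006  0.0008 -0.0013] [0.0684 0.0835 0.0056] per row [ 0.0006  0.0008 -0.0013  0.0684  0.0835  0.0056]
[ 0.0225  0.0134 -0.0075 -3.9315  7.0118 -0.0015] 1.1203491371322153e-10 0.3473450758275118
[ 0.022   0.0127 -0.0103 -4.2     7.2746  0.    ] 4.693990454119315e-10 0.3826034154123917
[ 0.0204  0.0118 -0.0139 -4.2     7.2746 -0.    ] 1.1102230246251565e-15 0.41581859863610887
[ 0.017   0.0098 -0.0156 -3.85    6.6684 -0.    ] 1.1102230246251565e-15 0.40221576857823493
[ 0.011   0.0063 -0.0137 -2.75    4.7631  0.    ] 1.4582303566001127e-09 0.3006149619008054
```

Now the quick turn-over about the low rim.

>>> servo_tool --motion '[[[0.0225,0.0134,-0.0075,-3.93,7.01,0,255],[0.022,0.0127,-0.0103,-4.2,7.27,0,255],[0.0204,0.0118,-0.0139,-4.2,7.27,0,255],[0.017,0.0098,-0.0156,-3.85,6.67,0,255],[0.011,0.0063,-0.0137,-2.75,4.76,0,255],[0,0,0,0,0,0,255],[0,0,0,0,0,0,255],[0,0,0,0,0,0,255],[0,0,0,0,0,0,255]]]'

```text
time: 15.05
position: [0.5042, -0.3104, 0.1744]
eef_rot: [[0.499, -0.369, -0.784], [-0.866, -0.211, -0.453], [0.002, 0.905, -0.425]]
wrist_force: [0.2, 1.2, -1.8]
finger_gap: 0.0161
```

```bash
python3 - <<'E'
import plan; from plan import *
s=observe();print(s['time'],s['position'],s['wrist_force'],s['torque'],s['finger_gap'])
go(at(90,.0),30.,90.,1)
c=eyes.get_calibration('side');l=np.array([-mm[1],mm[0],0])
print([np.round(project(c,pan+a*mm*.046+k*l*.057),1).tolist() for a in(-1,1) for k in(-1,1)])
si=eyes.read_camera('side');cv2.imwrite('pics/down.png',cv2.resize(si[130:310,130:330],(800,600)[:2] and (666,600),interpolation=cv2.INTER_CUBIC))
E
```

```text
15.05 [ 0.5042 -0.3104  0.1744] [ 0.1568  1.1524 -1.8131] [ 0.5195 -0.8608  0.0284] 0.01608182180173135
n 1 total [ 0.0002  0.0006 -0.0031] [0.0142 0.1579 0.0507] per row [ 0.0002  0.0006 -0.0031  0.0142  0.1579  0.0507]
[[241.9, 275.4], [219.1, 250.0], [279.7, 261.2], [255.0, 238.0]]
```

View pics/down.png

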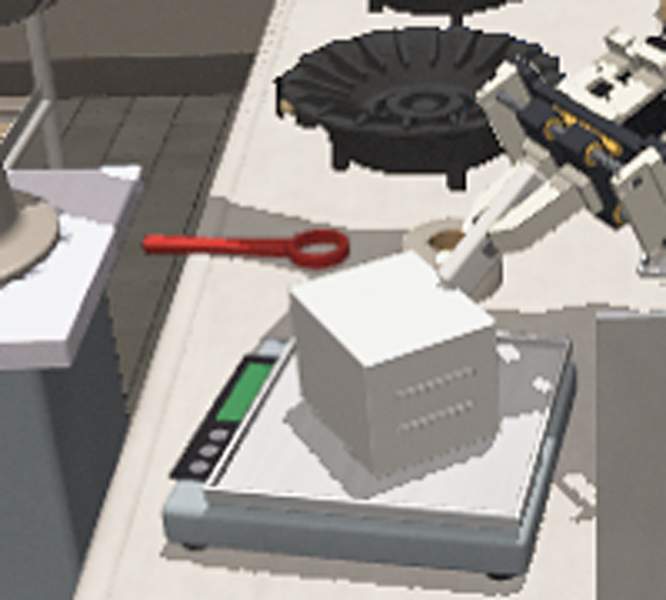

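The scoop is over flat with no caps outside, and the load has dropped by about 0.6 N, which is the five caps. The near rim corner at (242,273.5) against 275.4 predicted puts it some 3 mm above the floor, so I'll lower it gently into contact.

>>> servo_tool --motion '[[[0,0,-0.001,0,0.1,0,255],[0,0,-0.001,0,0,0,255],[0,0,-0.001,0,0,0,255],[0,0,-0.0005,0,0,0,255],[0,0,0,0,0,0,255],[0,0,0,0,0,0,255]]]'

```text
time: 15.7
position: [0.5043, -0.3093, 0.17]
eef_rot: [[0.5, -0.364, -0.786], [-0.866, -0.212, -0.453], [-0.001, 0.907, -0.421]]
wrist_force: [-2.1, 5.8, 0.3]
finger_gap: 0.0156
```

>>> servo_tool --motion '[[[0,0,0,0,0,0,255],[0,0,0,0,0,0,255]]]'

```text
time: 15.9
position: [0.5043, -0.3092, 0.17]
eef_rot: [[0.5, -0.364, -0.786], [-0.866, -0.212, -0.453], [-0.001, 0.907, -0.421]]
wrist_force: [-1.5, 5.8, 1.3]
finger_gap: 0.0158
```

```bash
python3 - <<'E'
import plan; from plan import *
s=observe();print(s['time'],s['position'],s['wrist_force'],s['torque'],s['finger_gap'])
go(at(90,.0),30.,90.,1)
si=eyes.read_camera('side');t=eyes.read_camera('top')
o=np.zeros((600,800,3),np.uint8);o[:360,:400]=cv2.resize(si[130:310,130:330],(400,360),interpolation=cv2.INTER_CUBIC)
o[:360,400:]=cv2.resize(t[190:320,290:434],(400,360),interpolation=cv2.INTER_CUBIC);cv2.imwrite('pics/down2.png',o[:360])
E
```

```text
15.9 [ 0.5043 -0.3092  0.17  ] [-1.5197  5.7558  1.3063] [ 0.2431 -0.5655  0.2455] 0.015803724091278278
n 1 total [ 0.0001 -0.0006  0.0014] [-0.0098 -0.1461 -0.021 ] per row [ 0.0001 -0.0006  0.0014 -0.0098 -0.1461 -0.021 ]
```

View pics/down2.png

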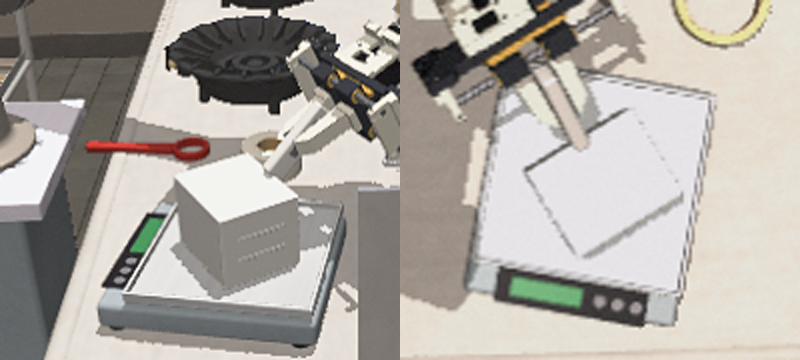

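The scoop sits flat in the middle of the pan, pressed down by about 3 N, with no cap outside it in either view. Lifting straight up 90 mm.

>>> servo_tool --motion '[[[0,0,0.002,0,0,0,255],[0,0,0.003,0,0,0,255],[0,0,0.005,0,0,0,255],[0,0,0.006,0,0,0,255],[0,0,0.006,0,0,0,255],[0,0,0.006,0,0,0,255],[0,0,0.006,0,0,0,255],[0,0,0.006,0,0,0,255],[0,0,0.006,0,0,0,255],[0,0,0.007,0,0,0,255],[0,0,0.007,0,0,0,255],[0,0,0.007,0,0,0,255],[0,0,0.007,0,0,0,255],[0,0,0.007,0,0,0,255],[0,0,0.006,0,0,0,255],[0,0,0.003,0,0,0,255],[0,0,0,0,0,0,255]]]'

```text
time: 17.7
position: [0.5045, -0.3099, 0.2603]
eef_rot: [[0.5, -0.365, -0.785], [-0.866, -0.211, -0.453], [-0.0, 0.907, -0.422]]
wrist_force: [0.4, 0.1, -2.7]
finger_gap: 0.0156
```

```bash
python3 - <<'E'
import plan; from plan import *
s=observe();print(s['time'],s['position'],s['qpos'],s['wrist_force'],s['finger_gap'])
si=eyes.read_camera('side');cv2.imwrite('pics/up.png',si)
# black cap mask on the pan
c=eyes.get_calibration('side'); g=si.max(2)<60
pts=np.array([project(c,pan+d) for d in([-.09,-.09,0],[.09,-.09,0],[.09,.09,0],[-.09,.09,0])]).astype(int)
m=np.zeros(g.shape,np.uint8);cv2.fillPoly(m,[pts],1); n,l,st,ce=cv2.connectedComponentsWithStats((g&(m>0)).astype(np.uint8))
print(st[1:],[onplane(c,x,.055) for x in ce[1:]])
# return plan: reverse
S=(pan+[0,0,.09],30.,90.);B1=(at(30,.14),30.,30.);B2=(np.array([.56,-.08,.27]),-13.3,30.);B3=(np.array([.7228,-.0488,.182]),-13.3,-6.)
q=s['qpos']
for a,b in((S,B1),(B1,B2),(B2,B3)): q,e,n,_=seg(a,b,q); print(e,n)
go(*B1,n=12)
E
```

```text
17.7 [ 0.5045 -0.3099  0.2603] [-0.3378  0.9103  0.9402 -0.88    2.0389  0.6144] [ 0.3817  0.071  -2.6624] 0.015575896705095927
[[237 236  29  28 520]
 [211 238   1   1   1]
 [277 246  13  14 157]] [array([ 0.4274, -0.3527,  0.055 ]), array([ 0.3342, -0.2916,  0.055 ]), array([ 0.5007, -0.3606,  0.055 ])]
2.926940891311543e-11 5.295235210739242
1.2987003739468874e-13 7.176238844014966
8.718651429538798e-10 6.552798936680925
n 12 total [-0.154  -0.0889  0.1088] [ 30.0026 -52.0318  -0.019 ] per row [-0.0128 -0.0074  0.0091  2.5002 -4.336  -0.0016]
```

```bash
python3 -c "
import cv2
si=cv2.imread('pics/up.png');cv2.imwrite('pics/upc.png',cv2.resize(si[140:320,160:360],(666,600),interpolation=cv2.INTER_CUBIC))"
```

```text
(no output)
```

View pics/upc.png

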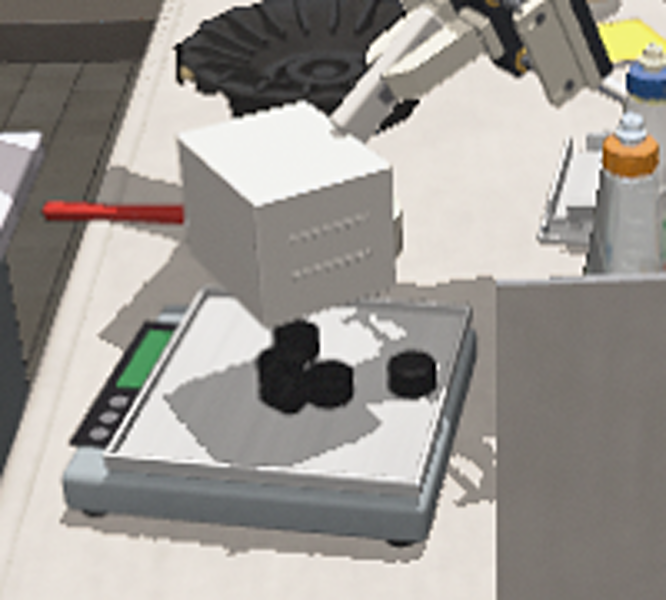

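All caps lie in the pan. Four are grouped near (295,365), and one at (411,375) has rolled a little aside; before the lift none was outside the scoop. Returning the scoop by the reverse path.

>>> servo_tool --motion '[[[-0.0118,-0.0068,0.0084,2.31,-4,0,255],[-0.0118,-0.0068,0.0084,2.31,-4,0,255],[-0.0118,-0.0068,0.0084,2.31,-4,0,255],[-0.0118,-0.0068,0.0084,2.31,-4,0,255],[-0.0118,-0.0068,0.0084,2.31,-4,0,255],[-0.0118,-0.0068,0.0084,2.31,-4,0,255],[-0.0118,-0.0068,0.0084,2.31,-4,0,255],[-0.0118,-0.0068,0.0084,2.31,-4,0,255],[-0.0118,-0.0068,0.0084,2.31,-4,0,255],[-0.0118,-0.0068,0.0084,2.31,-4,0,255],[-0.0118,-0.0068,0.0084,2.31,-4,0,255],[-0.0118,-0.0068,0.0084,2.31,-4,0,255],[-0.0118,-0.0068,0.0084,2.31,-4,0,255],[0,0,0,0,0,0,255]]]'

```text
time: 19.15
position: [0.3486, -0.3998, 0.3704]
eef_rot: [[0.497, -0.865, -0.075], [-0.868, -0.495, -0.045], [0.002, 0.087, -0.996]]
wrist_force: [-0.4, -0.0, -1.5]
finger_gap: 0.0158
```

```bash
python3 - <<'E'
import plan; from plan import *
print(observe()['time']); go(np.array([.56,-.08,.27]),-13.3,30.,18)
E
```

```text
19.15
n 18 total [0.1508 0.3342 0.0424] [  0.0959   0.0031 -43.0882] per row [ 0.0084  0.0186  0.0024  0.0053  0.0002 -2.3938]
```

>>> servo_tool --motion '[[[0.0042,0.0093,0.0012,0,0,-1.2,255],[0.0084,0.0186,0.0024,0,0,-2.4,255],[0.0084,0.0186,0.0024,0,0,-2.4,255],[0.0084,0.0186,0.0024,0,0,-2.4,255],[0.0084,0.0186,0.0024,0,0,-2.4,255],[0.0084,0.0186,0.0024,0,0,-2.4,255],[0.0084,0.0186,0.0024,0,0,-2.4,255],[0.0084,0.0186,0.0024,0,0,-2.4,255],[0.0084,0.0186,0.0024,0,0,-2.4,255],[0.0084,0.0186,0.0024,0,0,-2.4,255],[0.0084,0.0186,0.0024,0,0,-2.4,255],[0.0084,0.0186,0.0024,0,0,-2.4,255],[0.0084,0.0186,0.0024,0,0,-2.4,255],[0.0084,0.0186,0.0024,0,0,-2.4,255],[0.0084,0.0186,0.0024,0,0,-2.4,255],[0.0084,0.0186,0.0024,0,0,-2.4,255],[0.0084,0.0186,0.0024,0,0,-2.4,255],[0.0084,0.0186,0.0024,0,0,-2.4,255],[0.0042,0.0093,0.0012,0,0,-1.1,255],[0,0,0,0,0,0,255]]]'

```text
time: 21.15
position: [0.5025, -0.0618, 0.4114]
eef_rot: [[-0.224, -0.971, -0.087], [-0.975, 0.223, 0.019], [0.001, 0.09, -0.996]]
wrist_force: [-0.3, 0.9, -2.1]
finger_gap: 0.0156
```

```bash
cat >> plan.py <<'E'
RG=np.array([[-.231,-.832,.504],[-.973,.199,-.117],[-.002,-.517,-.856]]); PG=np.array([.5921,-.018,.1607])
def rest(h,n): step(PG+[0,0,h]+.006*RG[:,2],RG,n=n)
E
python3 - <<'E'
import plan; from plan import *
print(observe()['time']); rest(.12,14)
t=eyes.read_camera('top'); c=eyes.get_calibration('top')
cv2.imwrite('pics/topcaps.png',cv2.resize(t[190:320,290:434],(665,600),interpolation=cv2.INTER_CUBIC))
E
```

```text
21.15
n 14 total [ 0.0896  0.0438 -0.1307] [ -8.0844 -35.3795  -0.4465] per row [ 0.0064  0.0031 -0.0093 -0.5775 -2.5271 -0.0319]
```

View pics/topcaps.png

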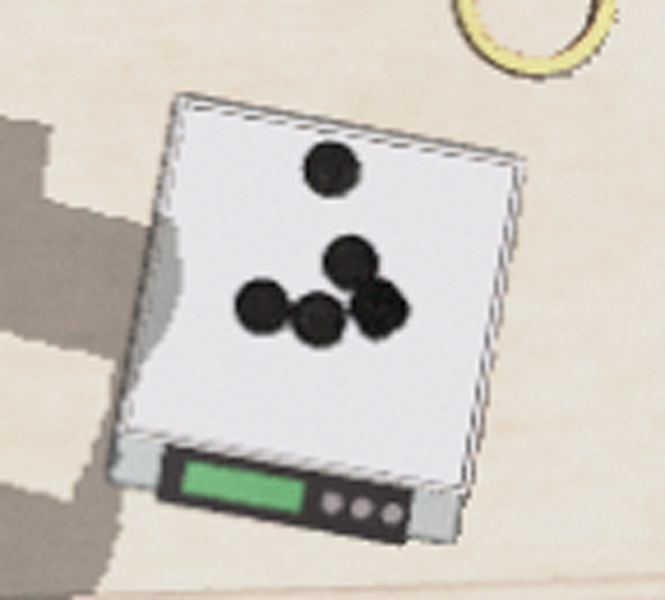

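The top view shows five caps in the pan, at crop (331,168), (351,263), (264,306), (319,319) and (379,308), with the tape in place. Next I'll move back above the rest.

>>> servo_tool --motion '[[[0.0064,0.0031,-0.0093,-0.58,-2.53,-0.03,255],[0.0064,0.0031,-0.0093,-0.58,-2.53,-0.03,255],[0.0064,0.0031,-0.0093,-0.58,-2.53,-0.03,255],[0.0064,0.0031,-0.0093,-0.58,-2.53,-0.03,255],[0.0064,0.0031,-0.0093,-0.58,-2.53,-0.03,255],[0.0064,0.0031,-0.0093,-0.58,-2.53,-0.03,255],[0.0064,0.0031,-0.0093,-0.58,-2.53,-0.03,255],[0.0064,0.0031,-0.0093,-0.58,-2.53,-0.03,255],[0.0064,0.0031,-0.0093,-0.58,-2.53,-0.03,255],[0.0064,0.0031,-0.0093,-0.58,-2.53,-0.03,255],[0.0064,0.0031,-0.0093,-0.58,-2.53,-0.03,255],[0.0064,0.0031,-0.0093,-0.58,-2.53,-0.03,255],[0.0064,0.0031,-0.0093,-0.58,-2.53,-0.03,255],[0.0064,0.0031,-0.0093,-0.58,-2.53,-0.03,255],[0,0,0,0,0,0,255],[0,0,0,0,0,0,255]]]'

```text
time: 22.8
position: [0.5913, -0.0203, 0.2817]
eef_rot: [[-0.232, -0.832, 0.504], [-0.973, 0.2, -0.117], [-0.003, -0.518, -0.856]]
wrist_force: [0.3, 0.8, -1.7]
finger_gap: 0.0157
```

```bash
python3 - <<'E'
import plan; from plan import *
print(observe()['time']); rest(.02,10)
iw=eyes.read_camera('wrist'); ref=cv2.imread('pics/l.png')[:400]
# drift of the scoop in the hand: match the cup-face/bar patch of the lift picture against now
for (y0,y1,x0,x1) in((55,150,200,300),(55,150,350,430),(170,240,280,360)):
    r=cv2.matchTemplate(iw[y0-25:y1+25,x0-25:x1+25],ref[y0:y1,x0:x1],cv2.TM_CCOEFF_NORMED); _,v,_,l=cv2.minMaxLoc(r); print(v,l[0]-25,l[1]-25)
E
```

```text
22.8
n 10 total [ 0.0008  0.0023 -0.101 ] [-0.0325  0.0323  0.0404] per row [ 0.0001  0.0002 -0.0101 -0.0032  0.0032  0.004 ]
0.9800947308540344 0 2
0.970612645149231 0 2
0.970180094242096 0 2
```

The scoop has shifted only about 2 px (~1 mm) in the hand. Lowering to 20 mm above the rest, then down in small steps.

>>> servo_tool --motion '[[[0.0001,0.0003,-0.0101,0,0,0,255],[0.0001,0.0003,-0.0101,0,0,0,255],[0.0001,0.0003,-0.0101,0,0,0,255],[0.0001,0.0003,-0.0101,0,0,0,255],[0.0001,0.0003,-0.0101,0,0,0,255],[0.0001,0.0002,-0.0101,0,0,0,255],[0.0001,0.0002,-0.0101,0,0,0,255],[0.0001,0.0002,-0.0101,0,0,0,255],[0,0,-0.0101,0,0,0,255],[0,0,-0.0101,0,0,0,255],[0,0,0,0,0,0,255]]]'

```text
time: 23.95
position: [0.5917, -0.0179, 0.179]
eef_rot: [[-0.232, -0.832, 0.504], [-0.973, 0.201, -0.117], [-0.004, -0.517, -0.856]]
wrist_force: [-0.3, 0.3, -2.7]
finger_gap: 0.0157
```

```bash
python3 - <<'E'
import plan; from plan import *
s=observe();print(s['time'],s['wrist_force'],s['torque']); rest(0,8)
E
```

```text
23.95 [-0.2912  0.3207 -2.6814] [0.1837 0.5847 0.0316]
n 8 total [ 0.0004 -0.0001 -0.0183] [-0.0788 -0.0042  0.0638] per row [ 0.     -0.     -0.0023 -0.0098 -0.0005  0.008 ]
```

>>> servo_tool --motion '[[[0,0,-0.003,0,0,0,255],[0,0,-0.003,0,0,0,255],[0,0,-0.003,0,0,0,255],[0,0,-0.003,0,0,0,255],[0,0,-0.002,0,0,0,255],[0,0,-0.002,0,0,0,255],[0,0,-0.001,0,0,0,255],[0,0,0,0,0,0,255],[0,0,0,0,0,0,255]]]'

```text
time: 24.85
position: [0.5927, -0.018, 0.1641]
eef_rot: [[-0.232, -0.83, 0.506], [-0.973, 0.2, -0.117], [-0.004, -0.52, -0.854]]
wrist_force: [-0.1, 0.4, -1.7]
finger_gap: 0.0156
```

```bash
python3 - <<'E'
import plan; from plan import *
s=observe();print(s['time'],s['position'],s['wrist_force'],s['torque'],s['finger_gap']); rest(0,1)
E
```

```text
24.85 [ 0.5927 -0.018   0.1641] [-0.1356  0.4073 -1.7278] [0.143  0.5753 0.0402] 0.015570892159604154
n 1 total [-0.0006 -0.     -0.0034] [-0.0535  0.1909  0.0585] per row [-0.0006 -0.     -0.0034 -0.0535  0.1909  0.0585]
```

>>> servo_tool --motion '[[[0,0,-0.001,0,0,0,255],[0,0,-0.001,0,0,0,255],[0,0,-0.001,0,0,0,255],[0,0,0,0,0,0,255],[0,0,0,0,0,0,255]]]'

```text
time: 25.35
position: [0.5926, -0.018, 0.161]
eef_rot: [[-0.232, -0.831, 0.506], [-0.973, 0.2, -0.117], [-0.004, -0.52, -0.854]]
wrist_force: [0.9, 0.0, -1.6]
finger_gap: 0.016
```

```bash
python3 - <<'E'
import plan; from plan import *
s=observe();print(s['time'],s['position'],s['wrist_force'],s['torque'],s['finger_gap']); rest(0,1)
E
```

```text
25.35 [ 0.5926 -0.018   0.161 ] [ 0.8695  0.023  -1.5793] [0.1609 0.5395 0.0458] 0.015950124811953018
n 1 total [-0.0005 -0.     -0.0003] [-0.0548  0.183   0.0585] per row [-0.0005 -0.     -0.0003 -0.0548  0.183   0.0585]
```

>>> servo_tool --motion '[[[0,0,-0.0007,0,0,0,255],[0,0,-0.0007,0,0,0,255],[0,0,-0.0006,0,0,0,255],[0,0,0,0,0,0,255],[0,0,0,0,0,0,255]]]'

```text
time: 25.85
position: [0.5933, -0.018, 0.1608]
eef_rot: [[-0.231, -0.829, 0.509], [-0.973, 0.199, -0.117], [-0.004, -0.523, -0.853]]
wrist_force: [-6.0, 1.1, 9.5]
finger_gap: 0.0159
```

```bash
python3 - <<'E'
import plan; from plan import *
s=observe();print(s['time'],s['position'],s['wrist_force'],s['torque'],s['finger_gap'])
iw=eyes.read_camera('wrist'); ref=cv2.imread('pics/g.png')[:400]
for (y0,y1,x0,x1) in((55,150,200,300),(55,150,350,430),(175,225,280,360)):
    r=cv2.matchTemplate(iw[y0-25:y1+25,x0-25:x1+25],ref[y0:y1,x0:x1],cv2.TM_CCOEFF_NORMED); _,v,_,l=cv2.minMaxLoc(r); print(v,l[0]-25,l[1]-25)
E
```

```text
25.85 [ 0.5933 -0.018   0.1608] [-5.9674  1.1349  9.5466] [-0.2041  0.7007 -0.2344] 0.015949332395380798
0.9966059327125549 1 4
0.973718523979187 2 3
0.9888308644294739 2 4
```

In contact at the original height (161 mm). I'll ease the preload and open.

>>> servo_tool --motion '[[[0,0,0.0006,0,0,0,255],[0,0,0.0004,0,0,0,255],[0,0,0,0,0,0,255],[0,0,0,0,0,0,190],[0,0,0,0,0,0,170],[0,0,0,0,0,0,140],[0,0,0,0,0,0,100],[0,0,0,0,0,0,50],[0,0,0,0,0,0,0],[0,0,0,0,0,0,0],[0,0,0,0,0,0,0],[0,0,0,0,0,0,0],[0,0,0,0,0,0,0],[0,0,0,0,0,0,0]]]'

```text
time: 27.3
position: [0.5926, -0.018, 0.1601]
eef_rot: [[-0.232, -0.831, 0.506], [-0.973, 0.2, -0.117], [-0.004, -0.52, -0.854]]
wrist_force: [-0.5, 0.9, -0.7]
finger_gap: 0.0912
```

```bash
python3 - <<'E'
import plan; from plan import *
s=observe();print(s['time'],s['position'],s['wrist_force'],s['finger_gap'])
iw=eyes.read_camera('wrist'); ref=cv2.imread('pics/g.png')[:400]
for (y0,y1,x0,x1) in((55,150,200,300),(55,150,350,430),(175,225,280,360)):
    r=cv2.matchTemplate(iw[y0-25:y1+25,x0-25:x1+25],ref[y0:y1,x0:x1],cv2.TM_CCOEFF_NORMED); _,v,_,l=cv2.minMaxLoc(r); print(v,l[0]-25,l[1]-25)
E
```

```text
27.3 [ 0.5926 -0.018   0.1601] [-0.5214  0.9449 -0.7109] 0.09123654520259006
0.992159903049469 0 2
0.9755251407623291 0 2
0.9882299304008484 1 2
```

Seated within 2 px of the original wrist view. Backing out along the approach.

>>> servo_tool --motion '[[[-0.0076,0.002,0.0071,0,0,0,0],[-0.0152,0.004,0.0142,0,0,0,0],[-0.0152,0.004,0.0142,0,0,0,0],[-0.0152,0.004,0.0142,0,0,0,0],[-0.0152,0.004,0.0142,0,0,0,0],[-0.01,0,0.03,0,3,0,0],[-0.01,0,0.03,0,3,0,0],[-0.01,0,0.03,0,3,0,0],[-0.02,0,0.02,0,3,0,0],[-0.02,0,0.01,0,3,0,0],[0,0,0,0,0,0,0],[0,0,0,0,0,0,0]]]'

```text
time: 28.55
position: [0.4542, 0.0002, 0.3439]
eef_rot: [[-0.225, -0.936, 0.27], [-0.973, 0.2, -0.117], [0.056, -0.289, -0.956]]
wrist_force: [-0.8, -0.1, -1.6]
finger_gap: 0.092
```

```bash
python3 - <<'E'
import plan; from plan import *
s=observe();print(s['time'],s['position'],s['wrist_force'],np.abs(s['joint_velocities']).max())
t=eyes.read_camera('top');ref=cv2.imread('pics/top0.png');si=eyes.read_camera('side');rs=cv2.imread('pics/side0.png')
def f(n,a,b,y0,y1,x0,x1,k=8):
    r=cv2.matchTemplate(a[y0-k:y1+k,x0-k:x1+k],b[y0:y1,x0:x1],cv2.TM_CCOEFF_NORMED);_,v,_,l=cv2.minMaxLoc(r);print(n,round(v,3),l[0]-k,l[1]-k)
f("scoop",t,ref,132,178,208,275); f("handle",t,ref,170,206,215,245);f("bottle",t,ref,112,155,288,322);f("tape",t,ref,168,210,385,428)
f("label",t,ref,230,262,246,280);f("label side",si,rs,190,225,245,285);f("scoop side",si,rs,138,215,300,345);f("bottle side",si,rs,150,215,366,402)
g=(t.max(2)<60)[205:300,318:405].astype(np.uint8); cs,_=cv2.findContours(g,cv2.RETR_EXTERNAL,cv2.CHAIN_APPROX_NONE); c=eyes.get_calibration('top')
for k in cs:
    a=cv2.contourArea(k)
    if a>30: x,y,w,h=cv2.boundingRect(k); print(a,(w,h),onplane(c,(x+w/2+318,y+h/2+205),.06)-pan)
E
```

```text
28.55 [0.4542 0.0002 0.3439] [-0.8227 -0.091  -1.6015] 0.024753375477719775
scoop 0.991 0 0
handle 0.945 0 0
bottle 0.999 0 0
tape 0.998 0 0
label 0.892 0 0
label side 0.875 0 0
scoop side 0.997 0 0
bottle side 1.0 0 0
355.5 (37, 24) [0.0008 0.0013 0.014 ]
84.0 (11, 11) [ 0.0717 -0.0062  0.014 ]
```

The scoop, rolls and bottle all match the start pictures with 0 px shift, and the caps are in the pan. Handing in.

```bash
python3 -c "
from rig import hand_in
print(hand_in())"
```

```text
the job is handed in; nothing more can be done
None
```

I turned the scoop over in the middle of the pan, lifted it straight up 9 cm so that all five caps stayed behind, and laid it back on its rest. The job was handed in after about 29 s of the 72 s allowed; the hand-in reports no verdict.

- **Grip:** I pinched the handle about 17° off the bar's line, because joint 5's limit ruled out fingers exactly along it. The scoop shifted only about 1 mm in the hand.
- **Caps:** With the scoop mouth down and touching the floor, no cap was visible outside it in either view. After the lift, the top view showed all five in the pan: four near the centre, and one that had rolled about 7 cm from centre as the scoop came up.
- **Scoop and bystanders:** In the last pictures the scoop and handle, bottle, tape roll and label roll showed no shift from the start pictures. The label roll's match was weaker (about 0.88).
- **Forces:** The largest wrist force I read was about 11 N, when the scoop touched its rest.

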